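# Fetch the bearing from behind the containers

## Robot

A 6-joint arm with a two-finger parallel gripper is mounted at the origin on the work surface. World frame = base frame: x ahead of the robot, y to its left, z up, the work surface at z = 0. Lengths are in m, angles in degrees, forces in N, time in s.
With the tool pointing down it reaches from about 0.35 to 0.875 m from the base axis. Payload 4.2 kg.
Tool frame: the origin (TCP) lies on the centre line of the jaws, within the pads' length; the fingertips stand 11 mm ahead of it and the grasp point (between the pads) lies 8 mm behind it; y points along the fingers, z is the direction in which the jaws open and shut, and the axes are right-handed (so a half turn about y gives the same grasp; the last joint's range is limited). The gripper opens to 87 mm and grips with 3 to 60 N. Pads are 19 mm wide; open, the fingers measure 117 mm over their backs; the gripper's body (75 mm by 190 mm) begins 51 mm behind the grasp point.
Start: joints at [-57.376, 22.042, 0.453, 0, -68.411, -14.817], TCP at [0.191, -0.595, 0.234] pointing down, gripper open.
Joint ranges: [-179.83, 179.83], [-69.29, 118.12], [-61.27, 80.66], [-181.25, 117.63], [-171.15, -9.14], [-177.46, 177.46]. Speed limits (degrees/s): [159.86, 159.86, 180, 180, 180, 180].

## Interface

Orientations are given as a 3x3 rotation matrix whose columns are the frame's x, y, z axes.
In Python, from station import r, optics gives the robot as it stands. The module is installed in compiled form; this text tells all that it offers.
- The arm moves only by the tool step_arm, never from a script. Its argument "moves" is a list that holds one entry, the list of rows, each a list of 7 numbers: the turn, a rotation vector about the tool's x, y, z in rad, then the shift along the tool's x, y, z in cm, then the opening in per cent of the stroke, from 0 (shut) to 100 (fully open). A call has exactly 5 rows; each row is the pose to reach, as a shift and turn from the pose commanded when the call began, along the tool's axes at that moment; what a row does not reach only later rows make up. A row lasts 1/12 s, in which the tool goes at most 41.7 mm and 7.16 degrees, less where a joint would pass 70% of its speed; a pose out of reach is approached as far as the arm can. A call with a gripper value outside its range is refused whole. The fingers move at their own pace and stop on an object; the grip force is fixed at half the most. Time passes only in rows, so rows that repeat a pose let the fingers close, or fill a call up. It gives the time, the measured TCP pose, the force and the opening at its end, in the units of the state.
- r.sense(): the state, without advancing time (a new reading comes with each control period).
- optics.capture(name): name is "side" or "top" or "wrist"; returns a dict with "image" (384x512x3 uint8, red, green, blue), "fov_y" (degrees; the focal length in pixels is half the picture's height over the tangent of half this angle, whatever the lens; pixels are square), "cx", "cy" (the principal point, pixels), "cam_to_world" (4x4, takes a point from camera to world coordinates). Camera axes: x right, y down, z forward; pixel columns grow to the right and rows downward; lengths in m; the calibration is good to about 2 mm. A picture is of the moment at which its call begins. There is no depth.
- r.finish_job(): hands the job in, once; it reports no verdict.
The state is a dict: "time_s": time; "joints": joint angles; "joint_velocities": joint speeds; "effort": joint torques, N m; "tcp_pos": TCP position; "ee_rot": TCP orientation; "wrist_force": force on the tool from outside, world axes, zero at the start; "moment": the same for the moment, N m; "gripper_width": opening from 0.0 (shut) to 1.0 (fully open).
Only numpy, scipy, OpenCV 4.12 (cv2) and the standard library are available. Lean on these libraries where they do the work, as an engineer would, in place of code of your own. Each camera call takes 0.05 s, during which the arm holds its last target.

## Task

In the aluminium van tray, the spray can, the tin and the flask stand in front of a bearing block. Stand all three out of the way on the black rubber mat, then take the bearing block out and lay it feet down, along the compartment, in the empty half of the blue tote beside its twin; after that stand each container back, in the middle of the bay it came from. Keep the containers upright, set everything down without dropping it, and leave the wrench and the little jar where they are.

Things in the scene. Friction and masses are not known exactly. Their poses are not given: they have to be found in the camera images.
- rack: Fixed low aluminium tray, 125 mm (its x) by 246 mm (its y); floor 3 mm thick; lips and dividers 3 mm thick, their tops 18 mm above the deck. Origin under its centre, z up. Three front bays, 72 (x) by 78 mm (y) inside, centred at x = -23.5 mm, y = -81, 0, +81 mm; one back bay, 44 (x) by 240 mm (y), centred at x = +37.5 mm, y = 0.
- aerosol: Loose spray can, upright: cylinder 52 mm across, straight sides up to 124 mm, then a white cap 38 mm across up to 150 mm; about 0.22 kg. Origin at the centre of its underside, z up. Starts near the middle of one of the three front bays (which one varies), on the tray's floor.
- tin: Loose round steel tin, upright: 64 mm across, straight sides up to 106 mm, flat lid, 110 mm high; about 0.45 kg. Origin at the centre of its underside, z up. Starts near the middle of one of the three front bays (varies).
- flask: Loose white plastic flask of rectangular section, upright: 44 mm (its x) by 60 mm (its y), straight sides up to 110 mm, black screw cap 28 mm across up to 130 mm; about 0.35 kg. Origin at the centre of its underside, z up. Starts near the middle of one of the three front bays (varies).
- block: Loose dark cast-iron pillow block in the tray's back bay. Base 36 (its x) by 140 (its y) by 14 mm high; on its middle a housing 30 (x) by 54 mm (y), sides flat from 14 to 36 mm high, then half-round, top at 63 mm; shaft hole along x. About 0.6 kg. Origin at the centre of its underside, z up. Grip it across the 54 mm, fingertips above the feet. Same end for end.
- mat: Fixed black rubber mat, 250 mm (its x) by 180 mm (its y), 4 mm thick, empty: the side area. On the left or the right of the tray (varies). Origin at the centre of its underside.
- tote: Fixed blue tote, walls 3 mm thick and 20 mm high, floor 3 mm thick; two compartments, each 164 (its x) by 60 mm (its y) inside. Origin under the centre of the empty one; the other, centred at y = +63 mm, holds a fixed twin of the block (top at 66 mm). The block's long axis (its y) goes along the tote's x, either way round. On the other side of the tray from the mat.
- wrench: Loose steel wrench, 160 mm long, lying along its x on the deck in front of the tray; origin under its middle. A bystander: leave it.
- jar: Loose small brown glass jar with a black cap, 43 mm across, 48 mm high, on the deck in front of the tray; origin at the centre of its underside. A bystander: leave it.
Not all that is in view belongs to the job. What is shaped like the tin but purple, turquoise or yellow is not meant.

How it is judged (in metres and radians):
On the way, in this order (a step that is already met when the one before it is completed fails the run):
1. all three containers stand upright on the mat, let go, with the block still in its bay (x of aerosol in the frame of mat between -0.115 and 0.115 m and y of aerosol in the frame of mat between -0.08 and 0.08 m and z of each of aerosol, tin, flask in the frame of mat below 0.01 m and angle between each of aerosol, tin, flask's own z axis and vertical below 0.12 rad and contact force between the fingers and aerosol below 0.3 N and linear speed of each of aerosol, tin, flask below 0.03 m/s and angular speed of each of aerosol, tin, flask below 0.3 rad/s and x of tin in the frame of mat between -0.115 and 0.115 m and y of tin in the frame of mat between -0.08 and 0.08 m and contact force between the fingers and tin below 0.3 N and x of flask in the frame of mat between -0.115 and 0.115 m and y of flask in the frame of mat between -0.08 and 0.08 m and contact force between the fingers and flask below 0.3 N and distance of block from where it was at the start of the episode below 0.02 m), for 0.2 s.
2. the block lies feet down in the empty compartment of the tote, let go (x of block in the frame of tote between -0.016 and 0.016 m and y of block in the frame of tote between -0.015 and 0.015 m and z of block in the frame of tote below 0.008 m and angle between block's own z axis and vertical below 0.08 rad and angle between the y axis of block and the x axis of tote, either way round below 0.3 rad and contact force between the fingers and block below 0.3 N and linear speed of block below 0.03 m/s and angular speed of block below 0.3 rad/s), for 0.2 s.
At the end, for the whole second after the job is handed in: Block flat on the floor of the tote's empty compartment, along it (0.3 rad), within 16 mm lengthwise and 15 mm across of its centre; can, tin and flask upright within 15 mm of where each first stood; wrench and jar moved under 20 mm; all released and at rest (all of step 2 and distance of each of aerosol, tin, flask from where it was at the start of the episode below 0.015 m and angle between each of aerosol, tin, flask's own z axis and vertical below 0.08 rad and contact force between the fingers and aerosol below 0.3 N and linear speed of each of aerosol, tin, flask below 0.03 m/s and angular speed of each of aerosol, tin, flask below 0.3 rad/s and contact force between the fingers and tin below 0.3 N and contact force between the fingers and flask below 0.3 N and distance of each of wrench, jar from where it was at the start of the episode below 0.02 m); the robot touches nothing.
It fails at once if a container tipped over (tilted more than 0.6 rad) (angle between any of aerosol, tin, flask's own z axis and vertical above 0.6 rad).
It fails at once if a container or the block dropped (falling free faster than 0.6 m/s, as from 20 mm) ((linear speed of aerosol above 0.6 m/s and contact force between the fingers and aerosol below 0.1 N) or (linear speed of tin above 0.6 m/s and contact force between the fingers and tin below 0.1 N) or (linear speed of flask above 0.6 m/s and contact force between the fingers and flask below 0.1 N) or (linear speed of block above 0.6 m/s and contact force between the fingers and block below 0.1 N)).
It fails at once if wrench or jar moved by more than 20 mm (distance of any of wrench, jar from where it was at the start of the episode above 0.02 m).
It also fails if it takes over 141 s, if anything falls off the work surface, if the arm or the gripper's body presses on something with over 40 N, if the wrist force passes 120 N, or if a joint passes its speed limit or range.

## Working session

There is one attempt and no reset: what is moved stays moved. The work goes in short steps, Python scripts to look and compute and a tool call to move; the robot and the scene stay as the last step left them, time stands still between calls to the robot, and variables do not carry over. Pictures are saved under pics/ and viewed, and the job is handed in when it is done.

Besides the shell and the picture viewer there is one more tool, called after ">>>" as name(argument=value, ...) on one line, values as JSON. step_arm: Moves the arm, as the interface text tells. Its arguments: {"type":"object","properties":{"moves":{"type":"array"}},"required":["moves"]}

```bash
mkdir -p pics
python3 - <<'E'
from station import r, optics
import cv2,numpy as np
s=r.sense()
for k,v in s.items(): print(k,np.round(v,4).tolist())
for n in ["side","top","wrist"]:
    c=optics.capture(n); cv2.imwrite(f"pics/{n}0.png",c["image"][:,:,::-1])
    print(n,c["fov_y"],c["cx"],c["cy"],np.round(c["cam_to_world"],4).tolist())
    print({k:v for k,v in c.items() if k not in("image","fov_y","cx","cy","cam_to_world")})
E
```

```text
time_s 0.0
joints [-57.3739, 22.0927, 0.3785, -0.0303, -68.4119, -14.8165]
joint_velocities [0.0207, -0.0274, 0.0289, -0.0036, 0.0087, -0.0079]
effort [-0.0007, -39.0668, 18.7409, 4.22, 0.011, -0.0002]
tcp_pos [0.191, -0.5945, 0.2324]
ee_rot [[0.9521, -0.0008, -0.3057], [0.3057, 0.0021, 0.9521], [-0.0001, -1.0, 0.0023]]
wrist_force [-0.095, 0.6398, -0.6707]
moment [-0.0218, -0.0399, 0.0163]
gripper_width 0.9977
side 55.126385359171536 259.41152880002244 188.8754471016358 [[0.9828, -0.1384, 0.1222, 0.4621], [-0.1837, -0.6658, 0.7232, -0.5442], [-0.0187, -0.7332, -0.6798, 0.537], [0.0, 0.0, 0.0, 1.0]]
{}
top 54.49280888864392 252.60447630411966 190.0421509327776 [[0.0247, -0.987, 0.1585, 0.3975], [-0.9996, -0.0219, 0.019, 0.0028], [-0.0153, -0.1589, -0.9872, 0.9509], [0.0, 0.0, 0.0, 1.0]]
{}
wrist 60.874210307358055 252.3921881367099 192.09858070425219 [[-0.3065, 0.9171, 0.2549, 0.1208], [0.9519, 0.2948, 0.0839, -0.6187], [0.0018, 0.2684, -0.9633, 0.3835], [0.0, 0.0, 0.0, 1.0]]
{}
```

View pics/side0.png

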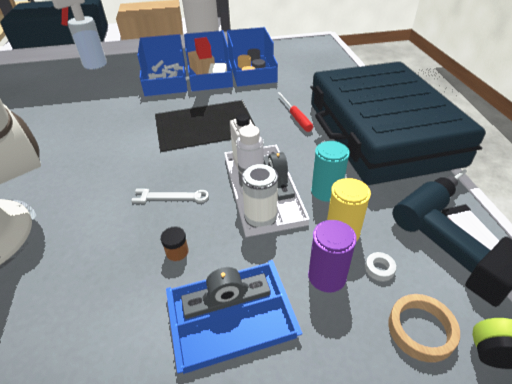

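View pics/top0.png

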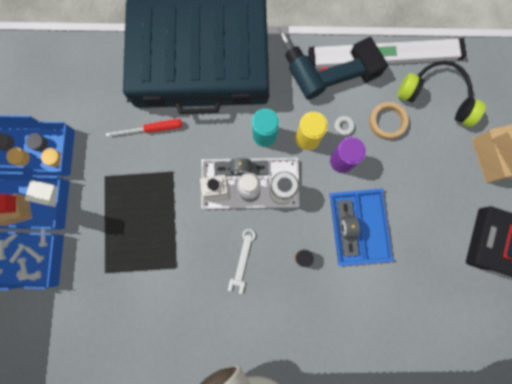

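View pics/wrist0.png

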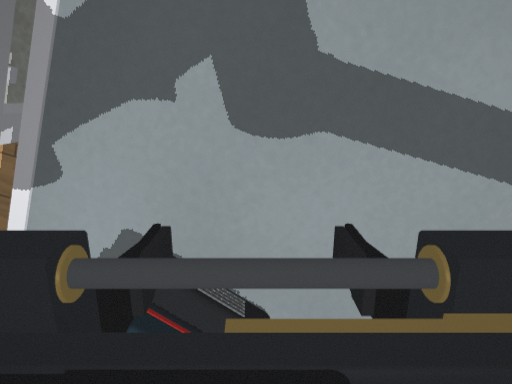

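```bash
cat > h.py <<'E'
from station import r, optics
import cv2,numpy as np
def cam(n): return optics.capture(n)
def ray(c,u,v):
    f=192/np.tan(np.radians(c["fov_y"]/2)); T=c["cam_to_world"]
    d=T[:3,:3]@np.array([(u-c["cx"])/f,(v-c["cy"])/f,1]); return T[:3,3],d
def onz(c,u,v,z):
    o,d=ray(c,u,v); return o+d*(z-o[2])/d[2]
def proj(c,p):
    f=192/np.tan(np.radians(c["fov_y"]/2)); T=c["cam_to_world"]
    q=T[:3,:3].T@(np.array(p)-T[:3,3]); return np.array([f*q[0]/q[2]+c["cx"],f*q[1]/q[2]+c["cy"]])
E
python3 - <<'E'
from h import *
import pickle
C={n:cam(n) for n in("top","side")}
pickle.dump(C,open("c0.pkl","wb"))
t=C["top"]["image"][:,:,::-1]
cv2.imwrite("pics/t_tray.png",cv2.resize(t[145:225,190:310],None,fx=6,fy=6,interpolation=cv2.INTER_CUBIC))
cv2.imwrite("pics/t_tote.png",cv2.resize(t[180:275,285:400],None,fx=6,fy=6,interpolation=cv2.INTER_CUBIC))
s=C["side"]["image"][:,:,::-1]
cv2.imwrite("pics/s_tray.png",cv2.resize(s[110:240,215:315],None,fx=4.5,fy=4.5,interpolation=cv2.INTER_CUBIC))
E
```

```text
(no output)
```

View pics/t_tray.png

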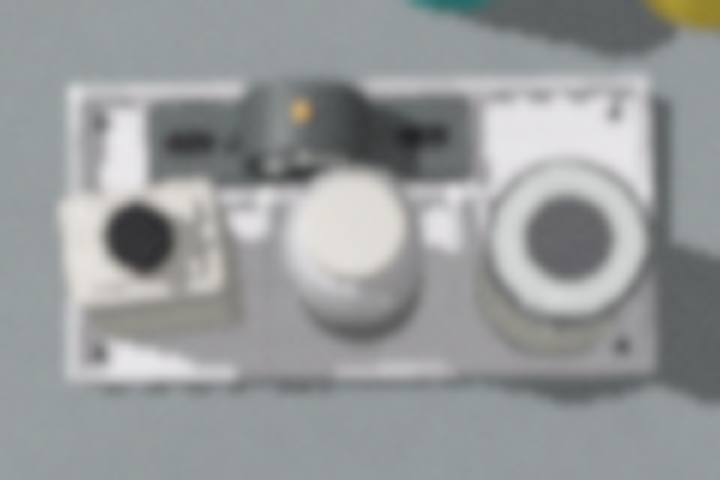

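View pics/t_tote.png

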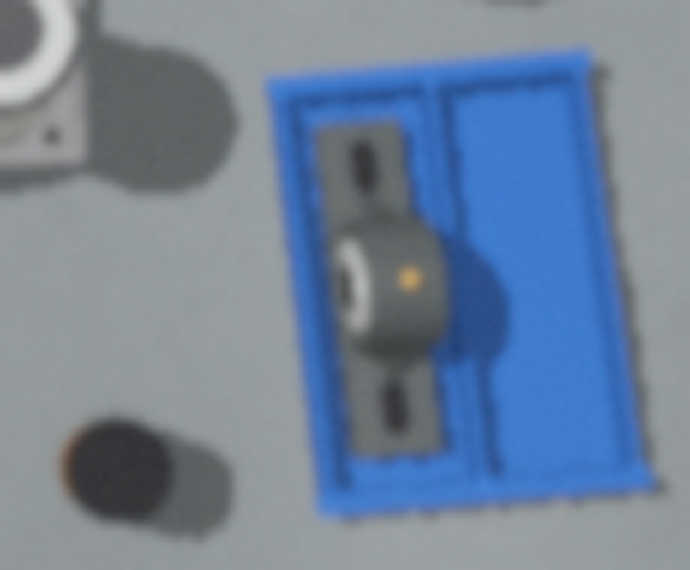

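View pics/s_tray.png

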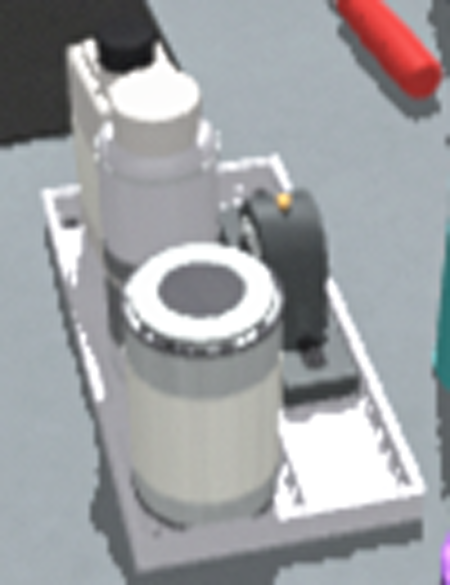

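Run:
```python
from h import *
import pickle
C=pickle.load(open("c0.pkl","rb")); c=C["top"]; s=C["side"]
def P(u,v,z,x0=190,y0=145,k=6,cc=c): return onz(cc,x0+(u+.5)/k-.5,y0+(v+.5)/k-.5,z)
def quad(Q,n):
    Q=np.array(Q);m=Q.mean(0); 
    print(n,np.round(Q,4).tolist(),"ctr",np.round(m,4),"edges",[round(float(np.linalg.norm(Q[i]-Q[i-1])),4) for i in range(4)],
    "ang",[round(float(np.degrees(np.arctan2(*(Q[i]-Q[i-1])[[1,0]]))),2) for i in range(4)])
tr=[P(*p,.018)[:2] for p in[(68,85),(650,78),(655,372),(68,380)]]; quad(tr,"tray")
trs=[P(*p,.018,215,110,4.5,s)[:2] for p in[(45,192),(280,158),(422,490),(138,560)]]; quad(trs,"tray side")
to=[P(*p,.020,285,180)[:2] for p in[(268,82),(590,55),(658,487),(322,515)]]; quad(to,"tote")
print("flask",P(139,238,.133),"aero",P(353,222,.153),"tin",P(568,238,.113),"nip",P(302,110,.066))
print("side flask",P(128,35,.133,215,110,4.5,s),"aero",P(155,93,.153,215,110,4.5,s),"tin",P(203,290,.113,215,110,4.5,s),"nip",P(284,201,.066,215,110,4.5,s))
print("jar",P(115,470,.048,285,180))
im=c["image"].astype(int)
m=((im.max(2)<60)&(np.arange(512)[None]<190)&(np.arange(512)[None]>95)&(np.arange(384)[:,None]>160)&(np.arange(384)[:,None]<290)).astype(np.uint8)
m=cv2.morphologyEx(m,cv2.MORPH_OPEN,np.ones((3,3)))
k=max(cv2.findContours(m,0,1)[0],key=cv2.contourArea); b=cv2.boxPoints(cv2.minAreaRect(k)); print(b)
quad([onz(c,*p,.004)[:2] for p in b],"mat")
# colored tins
h=cv2.cvtColor(c["image"],cv2.COLOR_RGB2HSV)
```

```text
tray [[0.6259, 0.1558], [0.6342, -0.0935], [0.5078, -0.0962], [0.4987, 0.1498]] ctr [0.5666 0.029 ] edges [0.1273, 0.2494, 0.1264, 0.2462] ang [2.68, -88.1, -178.74, 92.1]
tray side [[0.499, 0.1478], [0.6244, 0.1514], [0.6315, -0.0926], [0.5076, -0.1067]] ctr [0.5656 0.025 ] edges [0.2546, 0.1255, 0.2441, 0.1247] ang [91.94, 1.65, -88.35, -173.53]
tote [[0.543, -0.1725], [0.5575, -0.3072], [0.3799, -0.3292], [0.3653, -0.193]] ctr [ 0.4614 -0.2505] edges [0.1789, 0.1355, 0.179, 0.1371] ang [6.57, -83.87, -172.92, 96.12]
flask [0.53990142 0.10773643 0.133     ] aero [0.5440145  0.02768329 0.153     ] tin [ 0.54697134 -0.05290408  0.113     ] nip [0.60571359 0.05231079 0.066     ]
side flask [0.5414798  0.10396858 0.133     ] aero [0.54169895 0.02543441 0.153     ] tin [ 0.54596719 -0.05529549  0.113     ] nip [0.60388016 0.05372514 0.066     ]
jar [ 0.38169031 -0.105525    0.048     ]
[[103.03313 175.9274 ]
 [171.6242  173.47772]
 [175.00255 268.07135]
 [106.41147 270.52103]]
mat [[0.5781, 0.4114], [0.5884, 0.2326], [0.348, 0.2098], [0.3376, 0.3815]] ctr [0.463  0.3088] edges [0.2423, 0.1792, 0.2416, 0.172] ang [7.09, -86.69, -174.6, 93.45]
```

```bash
cat >> h.py <<'E'
from scipy.spatial.transform import Rotation as R
def Rd(ang):
    a=np.radians(ang); z=np.array([np.cos(a),np.sin(a),0]); y=np.array([0,0,-1.]); x=np.cross(y,z)
    return np.c_[x,y,z]
def go(x,y,z,ang):
    s=r.sense(); A=np.array(s["ee_rot"]); p=np.array(s["tcp_pos"])
    print("t",round(float(s["time_s"]),2),"tcp",np.round(p,4),"zang",round(float(np.degrees(np.arctan2(A[1,2],A[0,2]))),2),"J",np.round(s["joints"],0),"g",round(float(s["gripper_width"]),3))
    print("turn",np.round(R.from_matrix(A.T@Rd(ang)).as_rotvec(),3),"shift cm",np.round(A.T@(np.array([x,y,z])-p)*100,2))
E
python3 - <<'E'
from h import *
import pickle
C=pickle.load(open("c0.pkl","rb")); c=C["top"]
for n,u,v in [("turq",266,118),("yel",314,123),("pur",352,147)]: print(n,onz(c,u,v,.11))
go(.5,.1,.34,182)
E
```

```text
turq [ 0.70508994 -0.00838277  0.11      ]
yel [ 0.6949767  -0.12117767  0.11      ]
pur [ 0.63863208 -0.2089466   0.11      ]
t 0.25 tcp [ 0.1911 -0.5948  0.233 ] zang 107.8 J [-57.  22.   0.  -0. -68. -15.] g 0.999
turn [-1.000e-03 -1.295e+00  1.000e-03] shift cm [ 50.66 -10.64  56.72]
```

>>> step_arm(moves=[[[0,-0.1,0,3,-3,3,100],[0,-0.2,0,6,-6,6,100],[0,-0.3,0,9,-10.6,9,100],[0,-0.4,0,12,-10.6,12,100],[0,-0.5,0,15,-10.6,15,100]]])

```text
time_s: 0.67
tcp_pos: [0.2731, -0.4369, 0.3364]
ee_rot: [[0.686, 0.003, -0.727], [0.727, -0.004, 0.686], [-0.001, -1.0, -0.005]]
wrist_force: [1.9, 0.4, -0.3]
gripper_width: 1.0
```

```bash
python3 -c "
from h import *
go(.5,.1,.34,182)"
```

```text
t 0.67 tcp [ 0.2731 -0.4369  0.3364] zang 136.67 J [-40.   8.  -4.   0. -78.  -3.] g 1.0
turn [ 0.005 -0.791 -0.003] shift cm [54.62 -0.51 20.34]
```

>>> step_arm(moves=[[[0,-0.11,0,4,0,1.5,100],[0,-0.22,0,8,0,3,100],[0,-0.33,0,12,0,4.5,100],[0,-0.44,0,16,0,6,100],[0,-0.55,0,20,0,7.5,100]]])

```text
time_s: 1.08
tcp_pos: [0.3537, -0.2434, 0.3337]
ee_rot: [[0.204, 0.001, -0.979], [0.979, -0.0, 0.204], [0.0, -1.0, -0.001]]
wrist_force: [1.1, 0.5, -0.8]
gripper_width: 1.0
```

```bash
python3 -c "
from h import *
go(.5,.1,.34,182)"
```

```text
t 1.08 tcp [ 0.3537 -0.2434  0.3337] zang 168.26 J [-13.  -1. -14.  -0. -77.   1.] g 1.0
turn [ 0.001 -0.24  -0.   ] shift cm [36.6  -0.62 -7.34]
```

>>> step_arm(moves=[[[0,-0.1,0,4,0,-1,100],[0,-0.2,0,8,0,-2,100],[0,-0.24,0,12,0,-3,100],[0,-0.24,0,16,0,-4,100],[0,-0.24,0,20,0,-5,100]]])

```text
time_s: 1.5
tcp_pos: [0.4444, -0.058, 0.3339]
ee_rot: [[-0.031, 0.001, -1.0], [1.0, 0.0, -0.031], [0.0, -1.0, -0.001]]
wrist_force: [1.4, -0.6, 0.1]
gripper_width: 0.999
```

>>> step_arm(moves=[[[0,0,0,4,-0.5,0,100],[0,0,0,8,-0.5,0,100],[0,0,0,12,-0.5,0,100],[0,0,0,16,-0.5,0,100],[0,0,0,16,-0.5,0,100]]])

```text
time_s: 1.92
tcp_pos: [0.4393, 0.1051, 0.3382]
ee_rot: [[-0.037, 0.0, -0.999], [0.999, 0.001, -0.037], [0.001, -1.0, -0.0]]
wrist_force: [0.2, -0.7, -1.4]
gripper_width: 1.002
```

```bash
python3 -c "
from h import *
go(.5,.1,.34,182)
c=cam('wrist'); cv2.imwrite('pics/w1.png',c['image'][:,:,::-1])
import pickle; pickle.dump(c,open('w1.pkl','wb'))"
```

```text
t 1.92 tcp [0.4393 0.1051 0.3382] zang -177.88 J [ 34.   1. -11.  -0. -77. -32.] g 1.002
turn [0.    0.002 0.001] shift cm [-0.73 -0.18 -6.05]
```

View pics/w1.png

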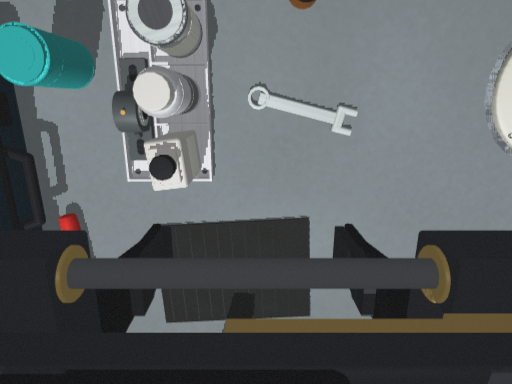

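```bash
python3 -c "
from h import *
import pickle; c=pickle.load(open('w1.pkl','rb'))
i=c['image'][:,:,::-1]; cv2.imwrite('pics/w1z.png',cv2.resize(i[0:200,95:225],None,fx=3,fy=3,interpolation=cv2.INTER_CUBIC))
print('flask',onz(c,162,167,.133),'aero',onz(c,155,91,.153),'tin',onz(c,156,14,.113),'tray',onz(c,129,181,.018),onz(c,212,180,.018),'nip',onz(c,122.5,113,.066))
for p in [(164,225),(309,217),(309,315)]: print('mat',onz(c,*p,.004))
"
```

```text
flask [0.53909268 0.10460434 0.133     ] aero [0.53770045 0.02459823 0.153     ] tin [ 0.5448918  -0.05257361  0.113     ] tray [0.62032893 0.15167526 0.018     ] [0.49733162 0.14546628 0.018     ] nip [0.60465547 0.0512487  0.066     ]
mat [0.57473982 0.22518398 0.004     ]
mat [0.3461046  0.20298203 0.004     ]
mat [0.33097919 0.38157445 0.004     ]
```

View pics/w1z.png

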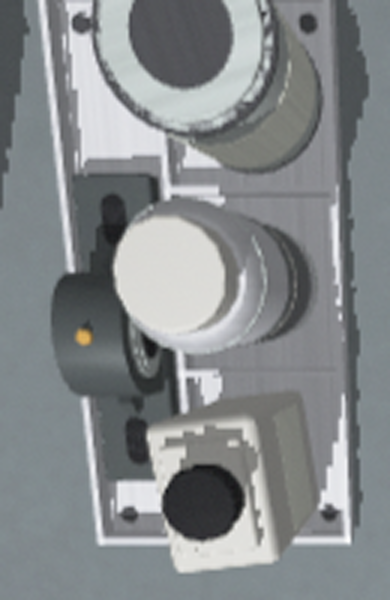

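```bash
python3 -c "
from h import *
go(.540,.1055,.21,189)"
```

```text
t 1.97 tcp [0.4391 0.1028 0.3382] zang -177.95 J [ 34.   1. -12.  -0. -77. -32.] g 1.002
turn [-0.    -0.121  0.   ] shift cm [ -0.09  12.81 -10.1 ]
```

>>> step_arm(moves=[[[0,-0.04,0,0,2.5,-2,100],[0,-0.08,0,0,5,-4,100],[0,-0.12,0,0,7.5,-6,100],[0,-0.12,0,0,10,-8,100],[0,-0.12,0,-0.1,12.8,-10.1,100]]])

```text
time_s: 2.38
tcp_pos: [0.5416, 0.1008, 0.2101]
ee_rot: [[-0.149, 0.002, -0.989], [0.989, 0.0, -0.149], [0.0, -1.0, -0.002]]
wrist_force: [0.8, 0.5, 0.1]
gripper_width: 1.002
```

```bash
python3 -c "
from h import *
go(.540,.1055,.09,189)
for n in('wrist','top'):
  c=cam(n); cv2.imwrite('pics/'+n+'2.png',c['image'][:,:,::-1])"
```

```text
t 2.38 tcp [0.5416 0.1008 0.2101] zang -171.46 J [ 27.  16. -12.   0. -62. -19.] g 1.002
turn [ 0.002 -0.008  0.   ] shift cm [ 0.49 12.01  0.1 ]
```

View pics/wrist2.png

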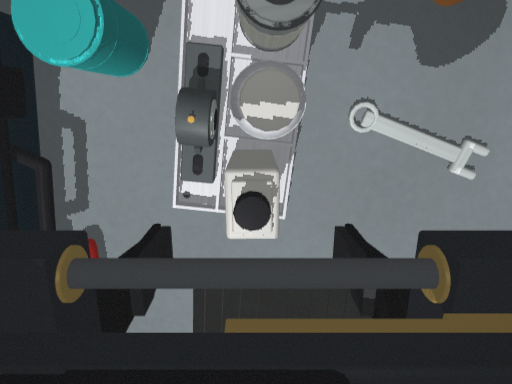

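```bash
python3 -c "
from h import *
c=cam('wrist')
print(onz(c,252,210,.133),onz(c,262,86,.153),onz(c,191,119,.066), 'blk feet',onz(c,203,45,.017),onz(c,198,181,.017))
go(.540,.1055,.09,189)"
```

```text
[0.5385574 0.0999628 0.133    ] [0.5451809  0.01624196 0.153     ] [0.59897732 0.04774106 0.066     ] blk feet [ 0.60244004 -0.01911232  0.017     ] [0.59337789 0.11441908 0.017     ]
t 2.53 tcp [0.5399 0.1001 0.2074] zang -171.55 J [ 27.  16. -12.  -0. -62. -19.] g 1.0
turn [-0.007 -0.01  -0.002] shift cm [ 0.56 11.73 -0.17]
```

>>> step_arm(moves=[[[0,-0.01,0,0.3,3,0,100],[0,-0.01,0,0.4,6,0,100],[0,-0.01,0,0.4,9,0,100],[0,-0.01,0,0.4,11.7,0,100],[0,-0.01,0,0.4,11.7,0,100]]])

```text
time_s: 2.95
tcp_pos: [0.5365, 0.1041, 0.0902]
ee_rot: [[-0.158, -0.008, -0.987], [0.987, -0.003, -0.158], [-0.002, -1.0, 0.008]]
wrist_force: [-1.0, 0.3, -0.4]
gripper_width: 1.0
```

>>> step_arm(moves=[[[0,0,0,0,0,0,60],[0,0,0,0,0,0,30],[0,0,0,0,0,0,20],[0,0,0,0,0,0,10],[0,0,0,0,0,0,10]]])

```text
time_s: 3.37
tcp_pos: [0.5406, 0.1061, 0.0951]
ee_rot: [[-0.159, 0.003, -0.987], [0.987, 0.001, -0.159], [0.001, -1.0, -0.003]]
wrist_force: [-0.6, -0.1, -0.3]
gripper_width: 0.709
```

>>> step_arm(moves=[[[0,0,0,0,0,0,10],[0,0,0,0,0,0,10],[0,0,0,0,0,0,10],[0,0,0,0,0,0,10],[0,0,0,0,0,0,10]]])

```text
time_s: 3.78
tcp_pos: [0.5404, 0.1059, 0.0939]
ee_rot: [[-0.16, 0.001, -0.987], [0.987, 0.0, -0.16], [0.0, -1.0, -0.001]]
wrist_force: [0.8, -0.7, 1.4]
gripper_width: 0.502
```

>>> step_arm(moves=[[[0,0,0,0,0,0,10],[0,0,0,0,0,0,10],[0,0,0,0,0,0,10],[0,0,0,0,0,0,10],[0,0,0,0,0,0,10]]])

```text
time_s: 4.2
tcp_pos: [0.5404, 0.106, 0.0939]
ee_rot: [[-0.16, 0.001, -0.987], [0.987, 0.0, -0.16], [0.0, -1.0, -0.001]]
wrist_force: [0.6, -1.1, 4.0]
gripper_width: 0.504
```

```bash
python3 -c "
from h import *
go(.399,.354,.09+.1,189)"
```

```text
t 4.2 tcp [0.5404 0.106  0.0939] zang -170.82 J [ 28.  23. -21.   0. -46. -19.] g 0.504
turn [0.001 0.003 0.   ] shift cm [26.74 -9.62  9.98]
```

>>> step_arm(moves=[[[0,0,0,0,-1,0,10],[0,0,0,0,-2.5,0,10],[0,0,0,0,-4,0,10],[0,0,0,1,-5,0.4,10],[0,0,0,3.5,-6,1.3,10]]])

```text
time_s: 4.62
tcp_pos: [0.5205, 0.1368, 0.153]
ee_rot: [[-0.155, -0.003, -0.988], [0.988, -0.001, -0.155], [-0.001, -1.0, 0.003]]
wrist_force: [0.0, 1.5, -3.8]
gripper_width: 0.501
```

>>> step_arm(moves=[[[0,0,0,3,0,1.1,10],[0,0,0,6,0,2.2,10],[0,0,0,9,0,3.3,10],[0,0,0,12,0,4.4,10],[0,0,0,15,0,5.5,10]]])

```text
time_s: 5.03
tcp_pos: [0.4406, 0.2781, 0.1526]
ee_rot: [[-0.159, -0.003, -0.987], [0.987, -0.002, -0.159], [-0.001, -1.0, 0.003]]
wrist_force: [1.6, 0.3, -4.5]
gripper_width: 0.506
```

>>> step_arm(moves=[[[0,0,0,3,0,1.1,10],[0,0,0,6,0,2.2,10],[0,0,0,8.2,0,3.2,10],[0,0,0,8.2,0,3.2,10],[0,0,0,8.2,0,3.2,10]]])

```text
time_s: 5.45
tcp_pos: [0.3965, 0.3537, 0.1525]
ee_rot: [[-0.162, -0.003, -0.987], [0.987, -0.002, -0.162], [-0.002, -1.0, 0.003]]
wrist_force: [-0.3, -0.4, -3.9]
gripper_width: 0.501
```

```bash
python3 -c "
from h import *
go(.399,.354,.0955,189)
for n in('side','top'):
  c=cam(n); cv2.imwrite('pics/'+n+'3.png',c['image'][:,:,::-1])"
```

```text
t 5.45 tcp [0.3965 0.3537 0.1525] zang -170.71 J [ 59.  17. -19.  -0. -54. -50.] g 0.501
turn [-0.003  0.005 -0.002] shift cm [-0.    5.7  -0.27]
```

View pics/side3.png

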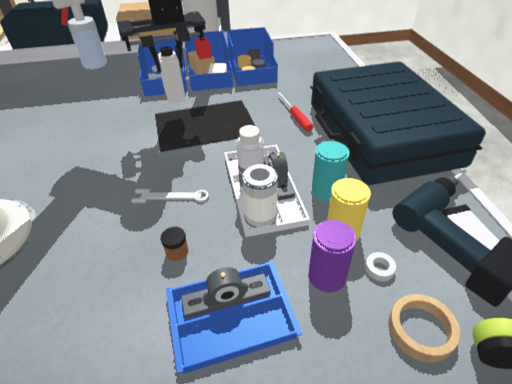

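>>> step_arm(moves=[[[0,0,0,0,1.5,0,10],[0,0,0,0,3,0,10],[0,0,0,0,4.4,0,10],[0,0,0,0,5,0,10],[0,0,0,0,5.3,0,10]]])

```text
time_s: 5.97
tcp_pos: [0.3984, 0.3517, 0.0992]
ee_rot: [[-0.158, -0.002, -0.988], [0.988, -0.003, -0.158], [-0.002, -1.0, 0.002]]
wrist_force: [-0.5, 0.4, -3.0]
gripper_width: 0.505
```

```bash
python3 -c "
from h import *
go(.399,.354,.0955,189)"
```

```text
t 5.97 tcp [0.3984 0.3517 0.0992] zang -170.93 J [ 59.  21. -23.  -0. -46. -50.] g 0.505
turn [-0.002  0.001 -0.002] shift cm [ 0.21  0.37 -0.09]
```

>>> step_arm(moves=[[[0,0,0,0,0.2,0,10],[0,0,0,0,0.4,0,10],[0,0,0,0,0.5,0,10],[0,0,0,0,0.5,0,10],[0,0,0,0,0.5,0,10]]])

```text
time_s: 6.38
tcp_pos: [0.3988, 0.3537, 0.0959]
ee_rot: [[-0.159, 0.001, -0.987], [0.987, 0.001, -0.159], [0.001, -1.0, -0.001]]
wrist_force: [1.2, 0.0, -4.3]
gripper_width: 0.506
```

>>> step_arm(moves=[[[0,0,0,0,0.1,0,10],[0,0,0,0,0.2,0,10],[0,0,0,0,0.2,0,10],[0,0,0,0,0.2,0,10],[0,0,0,0,0.2,0,10]]])

```text
time_s: 6.8
tcp_pos: [0.3989, 0.3541, 0.0948]
ee_rot: [[-0.16, 0.001, -0.987], [0.987, 0.001, -0.16], [0.001, -1.0, -0.001]]
wrist_force: [-2.4, 0.2, 6.3]
gripper_width: 0.508
```

Contact with the mat (force now +6 N). Release.

>>> step_arm(moves=[[[0,0,0,0,0,0,60],[0,0,0,0,0,0,80],[0,0,0,0,0,0,90],[0,0,0,0,0,0,90],[0,0,0,0,0,0,90]]])

```text
time_s: 7.22
tcp_pos: [0.3987, 0.3534, 0.0933]
ee_rot: [[-0.159, 0.0, -0.987], [0.987, -0.0, -0.159], [-0.0, -1.0, -0.0]]
wrist_force: [-0.9, -0.2, -0.5]
gripper_width: 0.797
```

>>> step_arm(moves=[[[0,0,0,0,-2,0,90],[0,0,0,0,-5,0,95],[0,0,0,0,-8.5,0,100],[0,0,0,0,-12,0,100],[0,0,0,0,-13,0,100]]])

```text
time_s: 7.63
tcp_pos: [0.4006, 0.3555, 0.2294]
ee_rot: [[-0.16, 0.007, -0.987], [0.987, 0.008, -0.16], [0.006, -1.0, -0.008]]
wrist_force: [0.9, 0.8, -0.8]
gripper_width: 0.993
```

```bash
python3 -c "
from h import *
go(.543,.0255,.22,182)
for n in('side','wrist'):
  c=cam(n); cv2.imwrite('pics/'+n+'4.png',c['image'][:,:,::-1])"
```

```text
t 7.63 tcp [0.4006 0.3555 0.2294] zang -170.77 J [ 59.  13. -13.   0. -63. -50.] g 0.993
turn [0.008 0.126 0.007] shift cm [-34.86   0.79  -8.76]
```

View pics/side4.png

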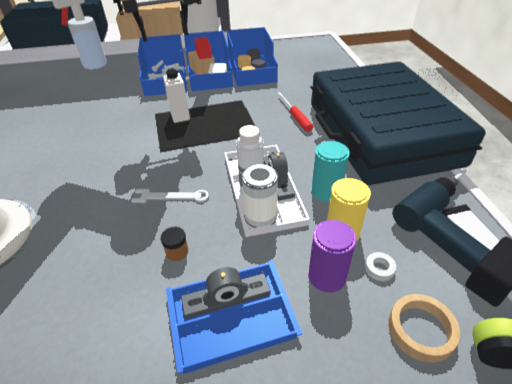

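>>> step_arm(moves=[[[0,0.03,0,-3.5,0,-0.9,100],[0,0.06,0,-7.5,0,-1.8,100],[0,0.09,0,-11.5,0,-2.8,100],[0,0.12,0,-15.5,0,-3.8,100],[0,0.126,0,-19.5,0.5,-4.8,100]]])

```text
time_s: 8.15
tcp_pos: [0.477, 0.1668, 0.2175]
ee_rot: [[-0.034, -0.001, -0.999], [0.999, -0.001, -0.034], [-0.001, -1.0, 0.001]]
wrist_force: [1.1, 1.2, 0.1]
gripper_width: 1.0
```

```bash
python3 -c "
from h import *
go(.543,.0255,.22,182)"
```

```text
t 8.15 tcp [0.477  0.1668 0.2175] zang -178.07 J [ 38.  11. -17.  -0. -61. -36.] g 1.0
turn [-0.001 -0.001 -0.001] shift cm [-14.34  -0.25  -6.12]
```

>>> step_arm(moves=[[[0,0,0,-3.5,0,-1.5,100],[0,0,0,-7,0,-3,100],[0,0,0,-10.5,0,-4.5,100],[0,0,0,-14.1,0,-6.1,100],[0,0,0,-14.1,0,-6.1,100]]])

```text
time_s: 8.57
tcp_pos: [0.5437, 0.0246, 0.216]
ee_rot: [[-0.027, -0.003, -1.0], [1.0, -0.002, -0.027], [-0.002, -1.0, 0.004]]
wrist_force: [0.1, 0.4, -0.7]
gripper_width: 1.001
```

```bash
python3 -c "
from h import *
for n in('wrist',):
  c=cam(n); cv2.imwrite('pics/'+n+'5.png',c['image'][:,:,::-1])
go(.543,.0255,.103,182)"
```

```text
t 8.62 tcp [0.5427 0.0265 0.216 ] zang -178.39 J [ 20.  15. -12.  -0. -63. -18.] g 1.001
turn [-0.004 -0.007 -0.001] shift cm [-0.09 11.3  -0.08]
```

View pics/wrist5.png

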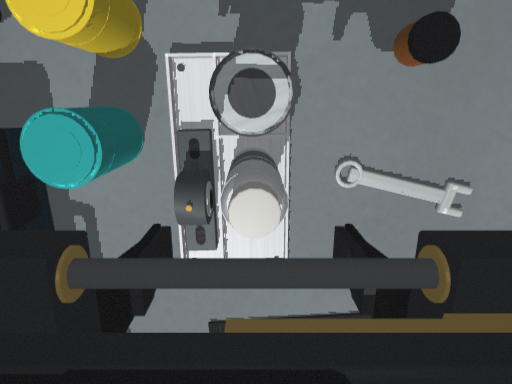

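>>> step_arm(moves=[[[0,-0.007,0,0,3,0,100],[0,-0.007,0,0,6,0,100],[0,-0.007,0,0,9,0,100],[0,-0.007,0,0,11,0,100],[0,-0.007,0,0,11,0,80]]])

```text
time_s: 9.03
tcp_pos: [0.5382, 0.0295, 0.1028]
ee_rot: [[-0.041, -0.012, -0.999], [0.999, -0.003, -0.041], [-0.002, -1.0, 0.012]]
wrist_force: [-1.4, 1.0, -0.1]
gripper_width: 0.976
```

>>> step_arm(moves=[[[0,0,0,0,0,0,20],[0,0,0,0,0,0,20],[0,0,0,0,0,0,20],[0,0,0,0,0,0,20],[0,0,0,0,0,0,20]]])

```text
time_s: 9.45
tcp_pos: [0.5434, 0.0301, 0.1097]
ee_rot: [[-0.041, 0.002, -0.999], [0.999, 0.001, -0.041], [0.001, -1.0, -0.002]]
wrist_force: [-0.4, 0.8, -0.4]
gripper_width: 0.637
```

>>> step_arm(moves=[[[0,0,0,0,0,0,20],[0,0,0,0,0,0,20],[0,0,0,0,0,0,20],[0,0,0,0,0,0,20],[0,0,0,0,0,0,20]]])

```text
time_s: 9.87
tcp_pos: [0.5431, 0.0298, 0.1095]
ee_rot: [[-0.041, 0.001, -0.999], [0.999, 0.0, -0.041], [0.0, -1.0, -0.001]]
wrist_force: [-1.3, 0.9, 5.6]
gripper_width: 0.588
```

```bash
python3 -c "
from h import *
go(.548,.316,.17,182)"
```

```text
t 9.87 tcp [0.5431 0.0298 0.1095] zang -177.64 J [ 20.  21. -21.   0. -48. -18.] g 0.588
turn [0.001 0.006 0.   ] shift cm [28.58 -6.05 -1.67]
```

>>> step_arm(moves=[[[0,0,0,0,-1,0,20],[0,0,0,0,-2.5,0,20],[0,0,0,0,-4,0,20],[0,0,0,1,-5,0,20],[0,0,0,3.5,-5.5,0,20]]])

```text
time_s: 10.28
tcp_pos: [0.5416, 0.0638, 0.165]
ee_rot: [[-0.037, 0.001, -0.999], [0.999, 0.0, -0.037], [0.0, -1.0, -0.001]]
wrist_force: [-0.6, 0.7, -2.6]
gripper_width: 0.588
```

>>> step_arm(moves=[[[0,0,0,3.4,0,-0.3,20],[0,0,0,6.8,0,-0.6,20],[0,0,0,10.2,0,-0.9,20],[0,0,0,13.6,0,-1.2,20],[0,0,0,17,0,-1.5,20]]])

```text
time_s: 10.7
tcp_pos: [0.5486, 0.2373, 0.1633]
ee_rot: [[-0.041, -0.001, -0.999], [0.999, 0.0, -0.041], [0.0, -1.0, 0.001]]
wrist_force: [0.1, -0.5, -2.2]
gripper_width: 0.587
```

>>> step_arm(moves=[[[0,0,0,3.4,0,0,20],[0,0,0,6.5,0,0,20],[0,0,0,8.1,0,0,20],[0,0,0,8.1,1.5,0,20],[0,0,0,8.1,3,0,20]]])

```text
time_s: 11.12
tcp_pos: [0.5458, 0.3182, 0.1336]
ee_rot: [[-0.043, 0.001, -0.999], [0.999, 0.001, -0.043], [0.001, -1.0, -0.001]]
wrist_force: [0.0, 0.4, -2.7]
gripper_width: 0.586
```

```bash
python3 -c "
from h import *
go(.548,.316,.1115,182)
for n in('side',):
  c=cam(n); cv2.imwrite('pics/'+n+'6.png',c['image'][:,:,::-1])"
```

```text
t 11.12 tcp [0.5458 0.3182 0.1336] zang -177.54 J [ 45.  27.  -6.  -0. -56. -42.] g 0.586
turn [0.001 0.008 0.001] shift cm [-0.23  2.21 -0.21]
```

View pics/side6.png

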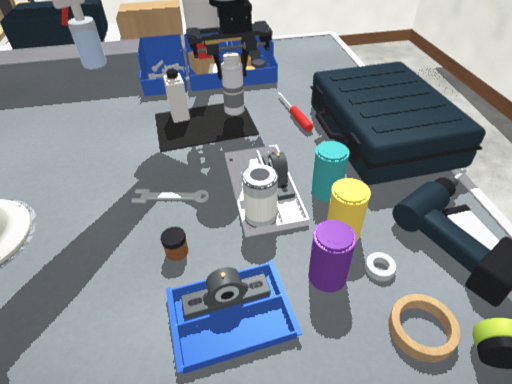

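>>> step_arm(moves=[[[0,0,0,0,0.8,0,20],[0,0,0,0,1.4,0,20],[0,0,0,0,1.8,0,20],[0,0,0,0,2,0,20],[0,0,0,0,2,0,20]]])

```text
time_s: 11.58
tcp_pos: [0.5461, 0.3158, 0.1134]
ee_rot: [[-0.04, -0.0, -0.999], [0.999, -0.0, -0.04], [-0.0, -1.0, 0.0]]
wrist_force: [-0.7, 0.1, -2.6]
gripper_width: 0.589
```

>>> step_arm(moves=[[[0,0,0,0,0.1,0,20],[0,0,0,0,0.2,0,20],[0,0,0,0,0.2,0,20],[0,0,0,0,0.2,0,20],[0,0,0,0,0.2,0,20]]])

```text
time_s: 12.0
tcp_pos: [0.5462, 0.3162, 0.1117]
ee_rot: [[-0.041, 0.0, -0.999], [0.999, 0.0, -0.041], [0.0, -1.0, -0.0]]
wrist_force: [0.1, -0.5, -2.1]
gripper_width: 0.586
```

>>> step_arm(moves=[[[0,0,0,0,0.1,0,20],[0,0,0,0,0.2,0,20],[0,0,0,0,0.2,0,20],[0,0,0,0,0.2,0,20],[0,0,0,0,0.2,0,20]]])

```text
time_s: 12.42
tcp_pos: [0.5463, 0.3164, 0.1106]
ee_rot: [[-0.041, 0.001, -0.999], [0.999, 0.001, -0.041], [0.001, -1.0, -0.001]]
wrist_force: [-2.3, -1.1, 5.6]
gripper_width: 0.585
```

Contact; release and go to the tin.

>>> step_arm(moves=[[[0,0,0,0,0,0,60],[0,0,0,0,0,0,80],[0,0,0,0,0,0,90],[0,0,0,0,0,0,90],[0,0,0,0,0,0,90]]])

```text
time_s: 12.83
tcp_pos: [0.5461, 0.3161, 0.109]
ee_rot: [[-0.041, -0.0, -0.999], [0.999, -0.0, -0.041], [-0.0, -1.0, 0.0]]
wrist_force: [0.7, -0.1, 0.8]
gripper_width: 0.817
```

>>> step_arm(moves=[[[0,0,0,0,-2,0,90],[0,0,0,0,-5,0,95],[0,0,0,0,-8.5,0,100],[0,0,0,0,-11,0,100],[0,0,0,0,-11,0,100]]])

```text
time_s: 13.25
tcp_pos: [0.549, 0.3179, 0.2264]
ee_rot: [[-0.042, 0.011, -0.999], [0.999, 0.007, -0.042], [0.007, -1.0, -0.011]]
wrist_force: [0.9, 0.5, 0.3]
gripper_width: 0.985
```

```bash
python3 -c "
from h import *
go(.546,-.054,.20,182)
for n in('wrist',):
  c=cam(n); cv2.imwrite('pics/'+n+'7.png',c['image'][:,:,::-1])"
```

```text
t 13.25 tcp [0.549  0.3179 0.2264] zang -177.59 J [ 45.  23.   1.   0. -67. -42.] g 0.985
turn [0.011 0.007 0.007] shift cm [-37.16   2.38   1.89]
```

View pics/wrist7.png

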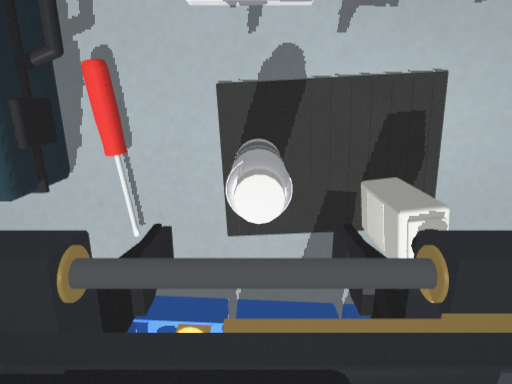

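>>> step_arm(moves=[[[0,0,0,-4,0,0.2,100],[0,0,0,-8,0,0.4,100],[0,0,0,-12,0,0.6,100],[0,0,0,-16,0,0.8,100],[0,0,0,-20,0,1,100]]])

```text
time_s: 13.72
tcp_pos: [0.5432, 0.114, 0.2181]
ee_rot: [[-0.041, -0.002, -0.999], [0.999, -0.001, -0.041], [-0.001, -1.0, 0.002]]
wrist_force: [0.6, -0.0, -0.1]
gripper_width: 0.999
```

>>> step_arm(moves=[[[0,0,0,-4,0.3,0.2,100],[0,0,0,-8,0.5,0.4,100],[0,0,0,-12,0.8,0.6,100],[0,0,0,-16,1.1,0.8,100],[0,0,0,-17,1.5,0.8,100]]])

```text
time_s: 14.13
tcp_pos: [0.5419, -0.0586, 0.2032]
ee_rot: [[-0.036, -0.003, -0.999], [0.999, -0.001, -0.036], [-0.001, -1.0, 0.003]]
wrist_force: [0.4, -0.8, -0.5]
gripper_width: 1.002
```

```bash
python3 -c "
from h import *
for n in('wrist',):
  c=cam(n); cv2.imwrite('pics/'+n+'8.png',c['image'][:,:,::-1])
go(.546,-.054,.095,182)"
```

```text
t 14.18 tcp [ 0.5417 -0.0582  0.2022] zang -177.96 J [ 11.  16. -13.  -0. -61.  -9.] g 0.998
turn [-0.004  0.001 -0.   ] shift cm [ 0.41 10.72 -0.49]
```

View pics/wrist8.png

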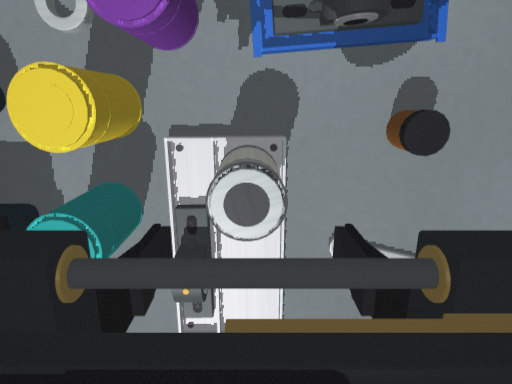

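>>> step_arm(moves=[[[0,0,0,0.3,3,-0.4,100],[0,0,0,0.3,6,-0.4,100],[0,0,0,0.3,8.5,-0.4,100],[0,0,0,0.3,10,-0.4,100],[0,0,0,0.3,10.5,-0.4,90]]])

```text
time_s: 14.6
tcp_pos: [0.5447, -0.0508, 0.0956]
ee_rot: [[-0.041, -0.007, -0.999], [0.999, -0.001, -0.041], [-0.0, -1.0, 0.007]]
wrist_force: [0.1, 0.2, -0.3]
gripper_width: 0.971
```

>>> step_arm(moves=[[[0,0,0,0,0,0,30],[0,0,0,0,0,0,30],[0,0,0,0,0,0,30],[0,0,0,0,0,0,30],[0,0,0,0,0,0,30]]])

```text
time_s: 15.02
tcp_pos: [0.5472, -0.051, 0.1007]
ee_rot: [[-0.041, 0.001, -0.999], [0.999, 0.0, -0.041], [0.0, -1.0, -0.001]]
wrist_force: [-2.9, 0.2, 3.1]
gripper_width: 0.726
```

>>> step_arm(moves=[[[0,0,0,0,0,0,30],[0,0,0,0,0,0,30],[0,0,0,0,0,0,30],[0,0,0,0,0,0,30],[0,0,0,0,0,0,30]]])

```text
time_s: 15.43
tcp_pos: [0.5472, -0.0511, 0.1007]
ee_rot: [[-0.041, 0.001, -0.999], [0.999, 0.0, -0.041], [-0.0, -1.0, -0.001]]
wrist_force: [-3.7, 1.3, 6.7]
gripper_width: 0.727
```

```bash
python3 -c "
from h import *
go(.407,.254,.16,182)"
```

```text
t 15.43 tcp [ 0.5472 -0.0511  0.1007] zang -177.64 J [ 12.  22. -20.   0. -47.  -9.] g 0.727
turn [ 0.001  0.006 -0.   ] shift cm [31.07 -5.95 12.75]
```

>>> step_arm(moves=[[[0,0,0,0,-1,0,30],[0,0,0,0,-2.5,0,30],[0,0,0,0,-4,0,30],[0,0,0,1,-5,0.4,30],[0,0,0,3.5,-6,1.4,30]]])

```text
time_s: 15.85
tcp_pos: [0.5323, -0.0177, 0.1597]
ee_rot: [[-0.037, 0.001, -0.999], [0.999, -0.0, -0.037], [-0.0, -1.0, -0.001]]
wrist_force: [0.1, 0.9, -4.2]
gripper_width: 0.727
```

>>> step_arm(moves=[[[0,0,0,3.2,0,1.3,30],[0,0,0,6.4,0,2.6,30],[0,0,0,9.6,0,3.9,30],[0,0,0,12.8,0,5.2,30],[0,0,0,16,0,6.5,30]]])

```text
time_s: 16.27
tcp_pos: [0.4585, 0.1418, 0.1592]
ee_rot: [[-0.04, -0.001, -0.999], [0.999, 0.0, -0.04], [0.0, -1.0, 0.001]]
wrist_force: [1.4, 0.2, -5.2]
gripper_width: 0.727
```

>>> step_arm(moves=[[[0,0,0,3.2,0,1.3,30],[0,0,0,6.4,0,2.6,30],[0,0,0,9.6,0,3.9,30],[0,0,0,11.5,0,4.8,30],[0,0,0,11.5,1,4.8,30]]])

```text
time_s: 16.68
tcp_pos: [0.4069, 0.2581, 0.1511]
ee_rot: [[-0.046, 0.004, -0.999], [0.999, 0.005, -0.046], [0.005, -1.0, -0.004]]
wrist_force: [1.0, 0.0, -5.5]
gripper_width: 0.727
```

```bash
python3 -c "
from h import *
go(.407,.254,.1017,182)
for n in('side',):
  c=cam(n); cv2.imwrite('pics/'+n+'9.png',c['image'][:,:,::-1])"
```

```text
t 16.68 tcp [0.4069 0.2581 0.1511] zang -177.37 J [ 52.  13. -26.  -0. -51. -49.] g 0.727
turn [0.004 0.011 0.005] shift cm [-0.43  4.94  0.03]
```

View pics/side9.png

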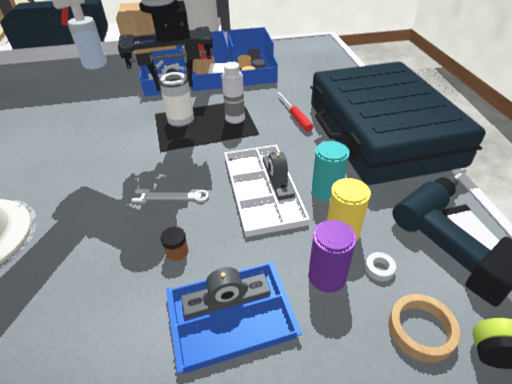

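Tin held over the mat, clear of flask and can. Lower.

>>> step_arm(moves=[[[0,0,0,0,1.4,0,30],[0,0,0,0,2.8,0,30],[0,0,0,0,4,0,30],[0,0,0,0,4.5,0,30],[0,0,0,0,4.6,0,30]]])

```text
time_s: 17.15
tcp_pos: [0.4066, 0.2523, 0.1023]
ee_rot: [[-0.04, -0.003, -0.999], [0.999, -0.003, -0.04], [-0.002, -1.0, 0.003]]
wrist_force: [0.1, 0.3, -4.6]
gripper_width: 0.728
```

>>> step_arm(moves=[[[0,0,0,0,0.1,0,30],[0,0,0,0,0.2,0,30],[0,0,0,0,0.2,0,30],[0,0,0,0,0.2,0,30],[0,0,0,0,0.2,0,30]]])

```text
time_s: 17.57
tcp_pos: [0.4077, 0.2536, 0.1019]
ee_rot: [[-0.041, 0.001, -0.999], [0.999, 0.001, -0.041], [0.001, -1.0, -0.001]]
wrist_force: [-0.1, -1.8, -5.1]
gripper_width: 0.729
```

>>> step_arm(moves=[[[0,0,0,0,0.1,0,30],[0,0,0,0,0.15,0,30],[0,0,0,0,0.15,0,30],[0,0,0,0,0.15,0,30],[0,0,0,0,0.15,0,30]]])

```text
time_s: 17.98
tcp_pos: [0.4078, 0.2538, 0.1017]
ee_rot: [[-0.042, 0.001, -0.999], [0.999, 0.001, -0.042], [0.001, -1.0, -0.001]]
wrist_force: [-4.0, -0.2, 5.8]
gripper_width: 0.727
```

Contact; release and rise.

>>> step_arm(moves=[[[0,0,0,0,0,0,80],[0,0,0,0,0,0,90],[0,0,0,0,0,0,95],[0,0,0,0,0,0,95],[0,0,0,0,0,0,95]]])

```text
time_s: 18.4
tcp_pos: [0.4078, 0.2536, 0.1001]
ee_rot: [[-0.041, 0.001, -0.999], [0.999, 0.0, -0.041], [0.0, -1.0, -0.001]]
wrist_force: [0.8, 0.2, 0.2]
gripper_width: 0.934
```

>>> step_arm(moves=[[[0,0,0,0,-2,0,95],[0,0,0,0,-5,0,95],[0,0,0,0,-8.5,0,100],[0,0,0,0,-10,0,100],[0,0,0,0,-10,0,100]]])

```text
time_s: 18.82
tcp_pos: [0.4095, 0.2552, 0.2043]
ee_rot: [[-0.042, 0.007, -0.999], [0.999, 0.007, -0.042], [0.006, -1.0, -0.007]]
wrist_force: [1.3, -0.1, 1.1]
gripper_width: 0.995
```

```bash
python3 -c "
from h import *
import pickle
C={}
for n in('side','top'):
  c=cam(n);C[n]=c; cv2.imwrite('pics/'+n+'10.png',c['image'][:,:,::-1])
pickle.dump(C,open('c10.pkl','wb'))
cv2.imwrite('pics/z10.png',cv2.resize(C['top']['image'][145:225,190:310,::-1],None,fx=6,fy=6,interpolation=cv2.INTER_CUBIC))
go(.604,.0525,.15,92)"
```

```text
t 18.92 tcp [0.4074 0.2534 0.2002] zang -177.67 J [ 51.  10. -22.  -0. -58. -49.] g 0.997
turn [-1.000e-03  1.577e+00  1.000e-03] shift cm [-20.88   5.   -18.82]
```

View pics/side10.png

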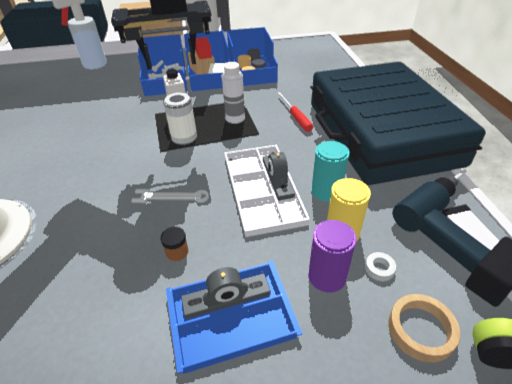

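View pics/z10.png

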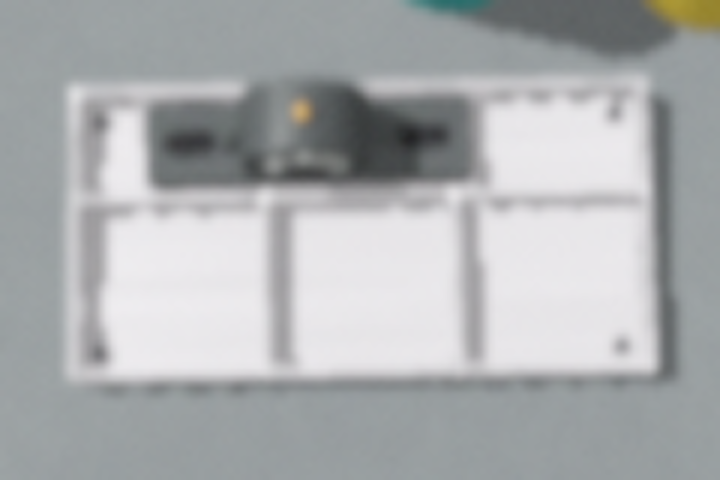

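```bash
python3 -c "
from h import *
import pickle
C=pickle.load(open('c10.pkl','rb'));c=C['top']
P=lambda u,v,z: np.round(onz(c,190+(u+.5)/6-.5,145+(v+.5)/6-.5,z),4)
print(P(148,146,.017),P(474,138,.017),P(302,110,.066),P(311,142,.017),P(245,105,.039),P(368,100,.039))
print('bay mid',P(368,142,.018),'tray',P(75,90,.018),P(648,82,.018))
"
```

```text
[0.6001 0.1204 0.017 ] [ 0.6066 -0.0187  0.017 ] [0.6057 0.0523 0.066 ] [0.6033 0.0508 0.017 ] [0.6137 0.0777 0.039 ] [0.6169 0.0263 0.039 ]
bay mid [0.6036 0.0264 0.018 ] tray [0.6237 0.1527 0.018 ] [ 0.6324 -0.0926  0.018 ]
```

>>> step_arm(moves=[[[0,0.12,0,-3,0,-2.5,100],[0,0.24,0,-6,0,-5,100],[0,0.36,0,-9,0,-7.5,100],[0,0.48,0,-12,0,-10,100],[0,0.6,0,-15,0,-13,100]]])

```text
time_s: 19.33
tcp_pos: [0.5426, 0.1075, 0.198]
ee_rot: [[0.535, -0.004, -0.845], [0.845, -0.001, 0.535], [-0.003, -1.0, 0.002]]
wrist_force: [-0.1, 1.7, 0.1]
gripper_width: 1.0
```

```bash
python3 -c "
from h import *
go(.604,.0515,.15,92.7)"
```

```text
t 19.33 tcp [0.5426 0.1075 0.198 ] zang 147.66 J [ 28.  17. -13.  -0. -61. -60.] g 1.0
turn [-0.001  0.959 -0.004] shift cm [-1.43  4.79 -8.19]
```

>>> step_arm(moves=[[[0,0.12,0,-0.3,0,-1.5,100],[0,0.24,0,-0.6,0,-3,100],[0,0.36,0,-0.9,0,-4.5,100],[0,0.48,0,-1.2,1,-6,100],[0,0.6,0,-1.4,2,-8,100]]])

```text
time_s: 19.75
tcp_pos: [0.6029, 0.0544, 0.178]
ee_rot: [[0.919, -0.003, -0.395], [0.395, -0.0, 0.919], [-0.003, -1.0, 0.001]]
wrist_force: [1.0, -0.5, 0.3]
gripper_width: 0.999
```

>>> step_arm(moves=[[[0,0.12,0,0,0.5,0,100],[0,0.24,0,0,1,0,100],[0,0.36,0,0,1.5,0,100],[0,0.36,0,0,2,0,100],[0,0.36,0,0,2,0,100]]])

```text
time_s: 20.17
tcp_pos: [0.6019, 0.0546, 0.157]
ee_rot: [[0.999, -0.005, -0.054], [0.054, -0.001, 0.999], [-0.005, -1.0, -0.001]]
wrist_force: [-0.3, -0.0, 0.1]
gripper_width: 1.004
```

```bash
python3 -c "
from h import *
go(.604,.0515,.033,92.7)
for n in('wrist','side'):
  c=cam(n); cv2.imwrite('pics/'+n+'11.png',c['image'][:,:,::-1])"
```

```text
t 20.17 tcp [0.6019 0.0546 0.157 ] zang 93.12 J [  20.   24.   -8.   -0.  -58. -107.] g 1.004
turn [ 0.001  0.007 -0.005] shift cm [ 0.25 12.4  -0.31]
```

View pics/wrist11.png

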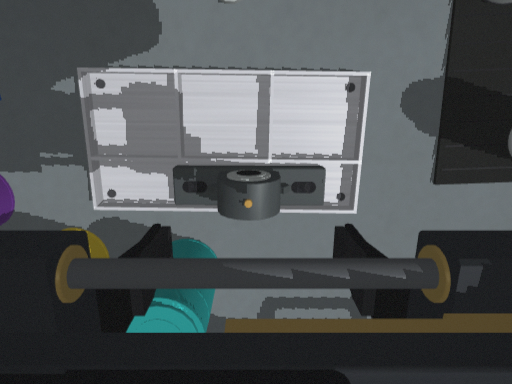

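View pics/side11.png

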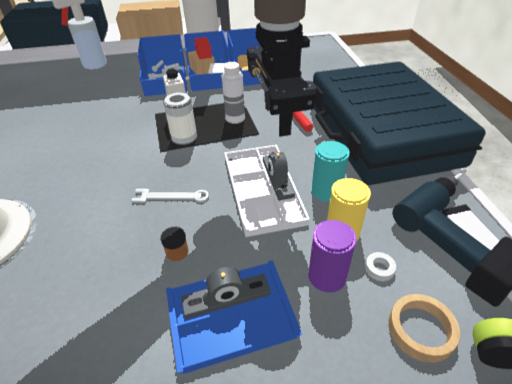

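>>> step_arm(moves=[[[0,0.007,0,0.2,3,-0.3,100],[0,0.007,0,0.2,6,-0.3,100],[0,0.007,0,0.2,9,-0.3,100],[0,0.007,0,0.2,10,-0.3,100],[0,0.007,0,0.2,10,-0.3,100]]])

```text
time_s: 20.68
tcp_pos: [0.6037, 0.0516, 0.0573]
ee_rot: [[0.999, -0.006, -0.046], [0.046, -0.002, 0.999], [-0.006, -1.0, -0.002]]
wrist_force: [-0.3, 0.4, 0.9]
gripper_width: 1.001
```

```bash
python3 -c "
from h import *
go(.604,.0515,.033,92.7)
for n in('wrist','side'):
  c=cam(n); cv2.imwrite('pics/'+n+'12.png',c['image'][:,:,::-1])"
```

```text
t 20.68 tcp [0.6037 0.0516 0.0573] zang 92.62 J [  20.   30.  -14.   -0.  -46. -108.] g 1.001
turn [ 0.002 -0.001 -0.006] shift cm [ 0.04  2.43 -0.01]
```

View pics/wrist12.png

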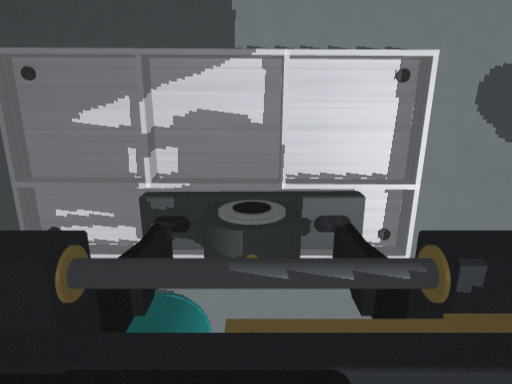

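```bash
python3 -c "
from h import *
c=cam('wrist'); print(onz(c,252,258,.066),onz(c,252,212,.058), onz(c,140,193,.017),onz(c,362,193,.017))"
```

```text
[0.60701945 0.05085942 0.066     ] [0.58594354 0.04985951 0.058     ] [ 0.59102535 -0.0194467   0.017     ] [0.58452451 0.1179715  0.017     ]
```

>>> step_arm(moves=[[[0,0,0,0,1,0,100],[0,0,0,0,1.7,0,100],[0,0,0,0,2.1,0,100],[0,0,0,0,2.2,0,100],[0,0,0,0,2.2,0,100]]])

```text
time_s: 21.25
tcp_pos: [0.6053, 0.0521, 0.0376]
ee_rot: [[0.999, -0.001, -0.045], [0.045, -0.0, 0.999], [-0.001, -1.0, -0.0]]
wrist_force: [0.6, 0.3, 0.4]
gripper_width: 1.003
```

>>> step_arm(moves=[[[0,0,0,0,0.2,0,60],[0,0,0,0,0.35,0,30],[0,0,0,0,0.35,0,30],[0,0,0,0,0.35,0,30],[0,0,0,0,0.35,0,30]]])

```text
time_s: 21.67
tcp_pos: [0.6057, 0.0522, 0.0346]
ee_rot: [[0.999, 0.0, -0.045], [0.045, 0.0, 0.999], [0.0, -1.0, 0.0]]
wrist_force: [0.3, -0.2, 0.4]
gripper_width: 0.711
```

>>> step_arm(moves=[[[0,0,0,0,0,0,30],[0,0,0,0,0,0,30],[0,0,0,0,0,0,30],[0,0,0,0,0,0,30],[0,0,0,0,0,0,30]]])

```text
time_s: 22.08
tcp_pos: [0.6056, 0.0521, 0.0346]
ee_rot: [[0.999, 0.0, -0.045], [0.045, -0.0, 0.999], [0.0, -1.0, -0.0]]
wrist_force: [-0.9, -0.9, 0.6]
gripper_width: 0.617
```

```bash
python3 -c "
from h import *
go(.465,-.282,.033,186.5)
"
```

```text
t 22.08 tcp [0.6056 0.0521 0.0346] zang 92.57 J [  20.   32.  -15.    0.  -43. -108.] g 0.617
turn [ 0.    -1.639 -0.   ] shift cm [-15.54   0.16 -32.74]
```

>>> step_arm(moves=[[[0,0,0,0,-1.5,0,30],[0,0,0,0,-3.5,0,30],[0,0,0,0,-6,0,30],[0,0,0,-1,-8.5,0,30],[0,0,0,-3,-10,0,30]]])

```text
time_s: 22.5
tcp_pos: [0.5776, 0.0514, 0.1358]
ee_rot: [[0.999, 0.004, -0.045], [0.045, 0.001, 0.999], [0.004, -1.0, 0.001]]
wrist_force: [0.3, 0.1, -4.2]
gripper_width: 0.621
```

>>> step_arm(moves=[[[0,-0.11,0,-1.5,0,-2,30],[0,-0.22,0,-3,0,-4.5,30],[0,-0.33,0,-4.5,0,-7,30],[0,-0.44,0,-6,0,-9.5,30],[0,-0.55,0,-7.5,0,-12,30]]])

```text
time_s: 22.92
tcp_pos: [0.5039, -0.0731, 0.1332]
ee_rot: [[0.825, -0.003, -0.565], [0.565, 0.001, 0.825], [-0.002, -1.0, 0.002]]
wrist_force: [1.4, 0.0, -6.2]
gripper_width: 0.617
```

```bash
python3 -c "
from h import *
go(.465,-.282,.12,186.5)
"
```

```text
t 22.92 tcp [ 0.5039 -0.0731  0.1332] zang 124.38 J [ 10.  17. -24.  -0. -50. -66.] g 0.617
turn [-3.000e-03 -1.084e+00 -1.000e-03] shift cm [-15.     1.32 -15.05]
```

>>> step_arm(moves=[[[0,-0.11,0,-1.5,0,-1.5,30],[0,-0.22,0,-3,0,-3,30],[0,-0.33,0,-4.5,0,-4.5,30],[0,-0.44,0,-6,0,-6,30],[0,-0.55,0,-7.5,0,-7.5,30]]])

```text
time_s: 23.33
tcp_pos: [0.4844, -0.1771, 0.1332]
ee_rot: [[0.409, -0.003, -0.913], [0.913, 0.001, 0.409], [0.0, -1.0, 0.003]]
wrist_force: [0.2, 0.4, -4.1]
gripper_width: 0.62
```

```bash
python3 -c "
from h import *
go(.465,-.282,.12,186.5)
"
```

```text
t 23.33 tcp [ 0.4844 -0.1771  0.1332] zang 155.86 J [ -2.  17. -23.  -0. -50. -22.] g 0.62
turn [-0.003 -0.535  0.001] shift cm [-10.37   1.31  -2.53]
```

>>> step_arm(moves=[[[0,-0.11,0,-2.2,0,-0.5,30],[0,-0.22,0,-4.4,0,-1,30],[0,-0.33,0,-6.6,0,-1.5,30],[0,-0.44,0,-8.8,0,-2,30],[0,-0.53,0,-10.3,0,-2.5,30]]])

```text
time_s: 23.75
tcp_pos: [0.4642, -0.2815, 0.1329]
ee_rot: [[-0.107, -0.003, -0.994], [0.994, 0.002, -0.107], [0.002, -1.0, 0.003]]
wrist_force: [-0.0, 0.9, -4.7]
gripper_width: 0.62
```

```bash
python3 -c "
from h import *
import pickle
go(.465,-.282,.12,186.5)
C={}
for n in('wrist','side','top'):
  c=cam(n);C[n]=c; cv2.imwrite('pics/'+n+'13.png',c['image'][:,:,::-1])
pickle.dump(C,open('c13.pkl','wb'))
"
```

```text
t 23.75 tcp [ 0.4642 -0.2815  0.1329] zang -173.86 J [-14.  20. -19.  -0. -52.  20.] g 0.62
turn [-0.003 -0.006  0.002] shift cm [-0.06  1.29 -0.07]
```

View pics/wrist13.png

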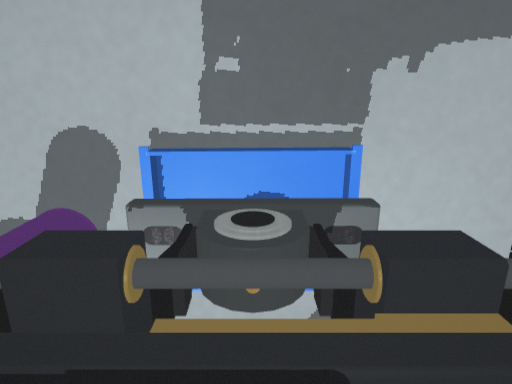

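View pics/side13.png

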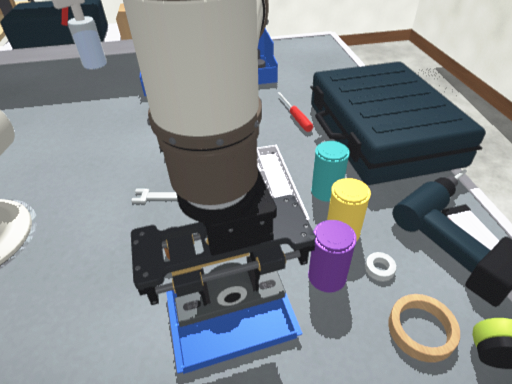

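```bash
python3 -c "
from h import *
import pickle
C=pickle.load(open('c13.pkl','rb'));c=C['wrist']
i=c['image'];hsv=cv2.cvtColor(i,cv2.COLOR_RGB2HSV)
m=((hsv[:,:,1]>130)&(hsv[:,:,0]>95)&(hsv[:,:,0]<125)&(hsv[:,:,2]>60))
for row in (152,160,170,180,190):
  x=np.where(m[row])[0]; print(row,x.min(),x.max())
for col in (160,200,250,300,350):
  y=np.where(m[:,col])[0]; print(col,y.min())
A=onz(c,141,147,.02);B=onz(c,361,146.5,.02);print(A,B,np.linalg.norm(A-B),np.degrees(np.arctan2(*(A-B)[[1,0]])))
e=(A-B)/np.linalg.norm(A-B);n=np.array([-e[1],e[0],0]);print('empty ctr',(A+B)/2+n*.033)
f=onz(c,128,200,.112),onz(c,379,200,.112);print('foot',f,np.linalg.norm(f[0]-f[1]))
"
```

```text
152 139 361
160 140 361
170 141 360
180 142 359
190 143 358
160 149
200 148
250 148
300 148
350 148
[ 0.55682209 -0.31055367  0.02      ] [ 0.38043767 -0.33004208  0.02      ] 0.17745777154797665 6.304938290715019
empty ctr [ 0.46500582 -0.28749747  0.02      ]
foot (array([ 0.53385108, -0.29648038,  0.112     ]), array([ 0.39675464, -0.31125892,  0.112     ])) 0.13789067675290195
```

>>> step_arm(moves=[[[0,0,0,0,2,0,30],[0,0,0,0,4.5,0,30],[0,0,0,0,7,0,30],[0,0,0,0,8.5,0,30],[0,0,0,0,9,0,30]]])

```text
time_s: 24.32
tcp_pos: [0.4636, -0.2788, 0.0411]
ee_rot: [[-0.103, -0.007, -0.995], [0.995, 0.003, -0.103], [0.004, -1.0, 0.007]]
wrist_force: [-0.4, -0.8, -6.1]
gripper_width: 0.617
```

```bash
python3 -c "
from h import *
go(.465,-.282,.0346,186.2)
c=cam('side'); cv2.imwrite('pics/side14.png',cv2.resize(c['image'][200:380,120:340,::-1],None,fx=3,fy=3,interpolation=cv2.INTER_CUBIC))
"
```

```text
t 24.32 tcp [ 0.4636 -0.2788  0.0411] zang -174.11 J [-14.  27. -24.  -0. -39.  20.] g 0.617
turn [-0.007 -0.005  0.004] shift cm [-0.33  0.65 -0.11]
```

View pics/side14.png

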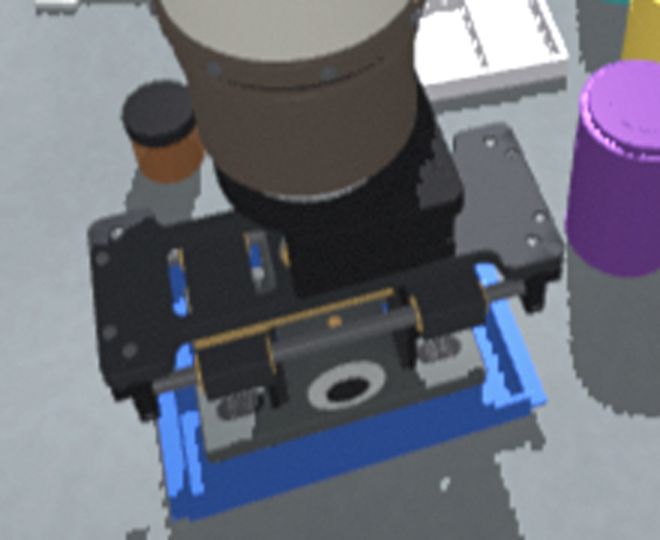

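Block sits over the compartment, aligned. Correct y a little and lower.

>>> step_arm(moves=[[[0,0,0,-0.1,0.2,-0.1,30],[0,0,0,-0.2,0.5,-0.1,30],[0,0,0,-0.2,0.8,-0.1,30],[0,0,0,-0.2,0.8,-0.1,30],[0,0,0,-0.2,0.8,-0.1,30]]])

```text
time_s: 24.78
tcp_pos: [0.4675, -0.2826, 0.037]
ee_rot: [[-0.104, 0.001, -0.995], [0.995, -0.0, -0.104], [-0.0, -1.0, -0.001]]
wrist_force: [-0.4, 0.3, -5.2]
gripper_width: 0.622
```

>>> step_arm(moves=[[[0,0,0,0,0.1,0.1,30],[0,0,0,0,0.2,0.2,30],[0,0,0,0,0.3,0.2,30],[0,0,0,0,0.3,0.2,30],[0,0,0,0,0.3,0.2,30]]])

```text
time_s: 25.2
tcp_pos: [0.4653, -0.2829, 0.0346]
ee_rot: [[-0.104, 0.0, -0.995], [0.995, -0.0, -0.104], [-0.0, -1.0, -0.0]]
wrist_force: [-3.3, 2.8, 5.6]
gripper_width: 0.614
```

Contact at the expected height. Release and rise.

>>> step_arm(moves=[[[0,0,0,0,0,0,80],[0,0,0,0,0,0,90],[0,0,0,0,0,0,90],[0,0,0,0,0,0,90],[0,0,0,0,0,0,90]]])

```text
time_s: 25.62
tcp_pos: [0.4656, -0.2829, 0.0334]
ee_rot: [[-0.104, 0.0, -0.995], [0.995, -0.0, -0.104], [-0.0, -1.0, -0.0]]
wrist_force: [-0.1, -0.1, -0.8]
gripper_width: 0.866
```

>>> step_arm(moves=[[[0,0,0,0,-2,0,90],[0,0,0,0,-5,0,95],[0,0,0,0,-9,0,100],[0,0,0,0,-13,0,100],[0,0,0,0,-17,0,100]]])

```text
time_s: 26.03
tcp_pos: [0.465, -0.2827, 0.2052]
ee_rot: [[-0.104, -0.0, -0.995], [0.995, 0.0, -0.104], [0.0, -1.0, 0.0]]
wrist_force: [0.4, -0.4, -0.8]
gripper_width: 0.991
```

```bash
python3 -c "
from h import *
go(.4078,.2538,.22,182.4)
c=cam('wrist'); cv2.imwrite('pics/wrist15.png',c['image'][:,:,::-1])
"
```

```text
t 26.03 tcp [ 0.465  -0.2827  0.2052] zang -174.04 J [-14.  16. -13.   0. -61.  20.] g 0.991
turn [-0.     0.062  0.   ] shift cm [53.95 -1.48  0.11]
```

View pics/wrist15.png

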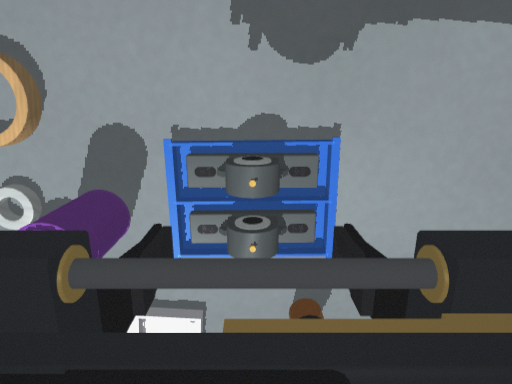

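>>> step_arm(moves=[[[0,0.03,0,4,-0.3,0,100],[0,0.06,0,8,-0.6,0,100],[0,0.06,0,12,-0.9,0,100],[0,0.06,0,16,-1.2,0,100],[0,0.06,0,20,-1.5,0,100]]])

```text
time_s: 26.5
tcp_pos: [0.444, -0.0823, 0.2185]
ee_rot: [[-0.043, 0.001, -0.999], [0.999, 0.0, -0.043], [0.0, -1.0, -0.001]]
wrist_force: [0.5, 0.0, -0.1]
gripper_width: 0.998
```

```bash
python3 -c "
from h import *
go(.4078,.2538,.21,182.4)
"
```

```text
t 26.5 tcp [ 0.444  -0.0823  0.2185] zang -177.52 J [ 10.   6. -24.  -0. -60.  -8.] g 0.998
turn [0.001 0.001 0.   ] shift cm [33.74  0.85  2.17]
```

>>> step_arm(moves=[[[0,0,0,4,0.2,0.3,100],[0,0,0,8,0.4,0.6,100],[0,0,0,12,0.6,0.9,100],[0,0,0,16,0.8,1.2,100],[0,0,0,20,0.8,1.5,100]]])

```text
time_s: 26.92
tcp_pos: [0.4199, 0.117, 0.2102]
ee_rot: [[-0.044, 0.0, -0.999], [0.999, 0.0, -0.044], [0.0, -1.0, -0.0]]
wrist_force: [0.7, 0.1, -0.7]
gripper_width: 1.004
```

>>> step_arm(moves=[[[0,0,0,4,0,0.2,100],[0,0,0,8,0,0.4,100],[0,0,0,11.5,0,0.6,100],[0,0,0,13.5,0,0.7,100],[0,0,0,13.5,0,0.7,100]]])

```text
time_s: 27.33
tcp_pos: [0.4079, 0.2536, 0.2101]
ee_rot: [[-0.049, 0.001, -0.999], [0.999, 0.001, -0.049], [0.001, -1.0, -0.001]]
wrist_force: [0.3, 0.9, 0.1]
gripper_width: 1.001
```

```bash
python3 -c "
from h import *
go(.4078,.2538,.1,182.4)
c=cam('wrist'); cv2.imwrite('pics/wrist16.png',c['image'][:,:,::-1])
"
```

```text
t 27.33 tcp [0.4079 0.2536 0.2101] zang -177.22 J [ 51.   9. -21.   0. -60. -49.] g 1.001
turn [0.001 0.007 0.001] shift cm [1.000e-02 1.101e+01 2.000e-02]
```

View pics/wrist16.png

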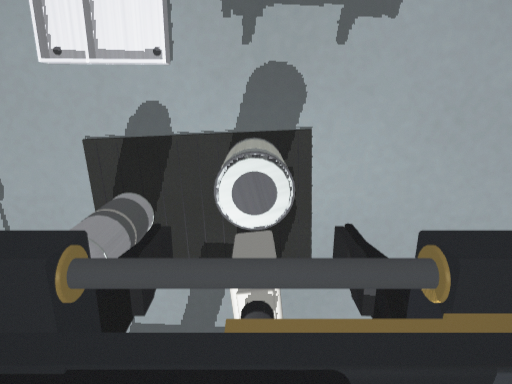

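>>> step_arm(moves=[[[0,0,0,0,3,0,100],[0,0,0,0,6,0,100],[0,0,0,0,8.8,0,100],[0,0,0,0,10.3,0,100],[0,0,0,0,10.8,0,95]]])

```text
time_s: 27.8
tcp_pos: [0.4065, 0.2471, 0.0998]
ee_rot: [[-0.042, -0.004, -0.999], [0.999, -0.004, -0.042], [-0.004, -1.0, 0.005]]
wrist_force: [0.2, -0.6, 0.5]
gripper_width: 0.981
```

>>> step_arm(moves=[[[0,0,0,0,0,0,90],[0,0,0,0,0,0,60],[0,0,0,0,0,0,30],[0,0,0,0,0,0,30],[0,0,0,0,0,0,30]]])

```text
time_s: 28.22
tcp_pos: [0.4081, 0.2501, 0.1037]
ee_rot: [[-0.044, 0.001, -0.999], [0.999, 0.001, -0.044], [0.001, -1.0, -0.001]]
wrist_force: [-2.0, -0.1, 3.0]
gripper_width: 0.73
```

>>> step_arm(moves=[[[0,0,0,0,0,0,30],[0,0,0,0,0,0,30],[0,0,0,0,0,0,30],[0,0,0,0,0,0,30],[0,0,0,0,0,0,30]]])

```text
time_s: 28.63
tcp_pos: [0.408, 0.2502, 0.1036]
ee_rot: [[-0.045, 0.001, -0.999], [0.999, 0.001, -0.045], [0.001, -1.0, -0.001]]
wrist_force: [-3.8, -1.4, 6.4]
gripper_width: 0.727
```

```bash
python3 -c "
from h import *
go(.5472,-.0511,.16,182.4)
"
```

```text
t 28.63 tcp [0.408  0.2502 0.1036] zang -177.45 J [ 51.  16. -30.   0. -44. -48.] g 0.727
turn [0.001 0.003 0.001] shift cm [-30.72  -5.65 -12.57]
```

>>> step_arm(moves=[[[0,0,0,0,-1,0,30],[0,0,0,0,-2.5,0,30],[0,0,0,0,-4,0,30],[0,0,0,-1,-5,-0.4,30],[0,0,0,-3.5,-6,-1.4,30]]])

```text
time_s: 29.05
tcp_pos: [0.4229, 0.2169, 0.1625]
ee_rot: [[-0.047, -0.0, -0.999], [0.999, 0.001, -0.047], [0.001, -1.0, -0.0]]
wrist_force: [1.4, 0.5, -3.9]
gripper_width: 0.731
```

>>> step_arm(moves=[[[0,0,0,-3.2,0,-1.3,30],[0,0,0,-6.4,0,-2.6,30],[0,0,0,-9.6,0,-3.9,30],[0,0,0,-12.8,0,-5.2,30],[0,0,0,-16,0,-6.5,30]]])

```text
time_s: 29.47
tcp_pos: [0.4947, 0.0568, 0.1615]
ee_rot: [[-0.044, -0.002, -0.999], [0.999, 0.0, -0.044], [0.0, -1.0, 0.002]]
wrist_force: [-0.3, 0.3, -5.5]
gripper_width: 0.729
```

```bash
python3 -c "
from h import *
go(.547,-.0547,.16,182.4)
"
```

```text
t 29.47 tcp [0.4947 0.0568 0.1615] zang -177.49 J [ 25.  14. -23.  -0. -53. -23.] g 0.729
turn [-0.002  0.002  0.   ] shift cm [-11.37   0.14  -4.73]
```

>>> step_arm(moves=[[[0,0,0,-3.2,0,-1.3,30],[0,0,0,-6.4,0,-2.6,30],[0,0,0,-9.4,0,-3.9,30],[0,0,0,-11.2,0,-4.7,30],[0,0,0,-11.2,0,-4.7,30]]])

```text
time_s: 29.88
tcp_pos: [0.5478, -0.0545, 0.161]
ee_rot: [[-0.039, -0.002, -0.999], [0.999, -0.001, -0.039], [-0.001, -1.0, 0.002]]
wrist_force: [0.7, 1.4, -6.0]
gripper_width: 0.723
```

```bash
python3 -c "
from h import *
c=cam('side'); cv2.imwrite('pics/side17.png',c['image'][:,:,::-1])
go(.547,-.0547,.1026,182.4)
"
```

```text
t 29.93 tcp [ 0.5468 -0.053   0.1608] zang -177.71 J [ 11.  19. -16.  -0. -56.  -9.] g 0.729
turn [-0.003 -0.002  0.   ] shift cm [-0.17  5.82 -0.03]
```

View pics/side17.png

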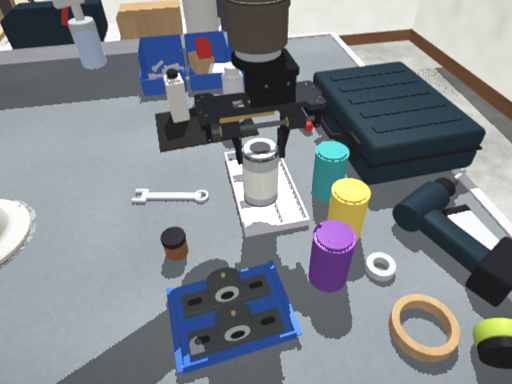

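>>> step_arm(moves=[[[0,0,0,-0.1,1.4,0,30],[0,0,0,-0.2,2.8,0,30],[0,0,0,-0.2,4.2,0,30],[0,0,0,-0.2,5,0,30],[0,0,0,-0.2,5.4,0,30]]])

```text
time_s: 30.35
tcp_pos: [0.5457, -0.0527, 0.1066]
ee_rot: [[-0.044, -0.004, -0.999], [0.999, -0.0, -0.044], [0.0, -1.0, 0.004]]
wrist_force: [-0.6, -0.6, -5.3]
gripper_width: 0.728
```

>>> step_arm(moves=[[[0,0,0,0,0,0,30],[0,0,0,0,0,0,30],[0,0,0,0,0,0,30],[0,0,0,0,0,0,30],[0,0,0,0,0,0,30]]])

```text
time_s: 30.77
tcp_pos: [0.5477, -0.0532, 0.1092]
ee_rot: [[-0.044, 0.001, -0.999], [0.999, 0.0, -0.044], [0.0, -1.0, -0.001]]
wrist_force: [0.5, -0.6, -5.3]
gripper_width: 0.726
```

>>> step_arm(moves=[[[0,0,0,-0.1,0.2,0,30],[0,0,0,-0.1,0.4,0,30],[0,0,0,-0.1,0.5,0,30],[0,0,0,-0.1,0.5,0,30],[0,0,0,-0.1,0.5,0,30]]])

```text
time_s: 31.18
tcp_pos: [0.5473, -0.0544, 0.1033]
ee_rot: [[-0.044, -0.0, -0.999], [0.999, -0.0, -0.044], [-0.0, -1.0, 0.0]]
wrist_force: [0.1, -0.5, -5.5]
gripper_width: 0.726
```

>>> step_arm(moves=[[[0,0,0,0,0.1,0,30],[0,0,0,0,0.15,0,30],[0,0,0,0,0.15,0,30],[0,0,0,0,0.15,0,30],[0,0,0,0,0.15,0,30]]])

```text
time_s: 31.6
tcp_pos: [0.5475, -0.0546, 0.1029]
ee_rot: [[-0.044, 0.001, -0.999], [0.999, -0.001, -0.044], [-0.001, -1.0, -0.001]]
wrist_force: [-2.3, -2.1, 5.7]
gripper_width: 0.726
```

Contact as expected; release, rise, go to the can.

>>> step_arm(moves=[[[0,0,0,0,0,0,80],[0,0,0,0,0,0,90],[0,0,0,0,0,0,95],[0,0,0,0,0,0,95],[0,0,0,0,0,0,95]]])

```text
time_s: 32.02
tcp_pos: [0.5478, -0.054, 0.1019]
ee_rot: [[-0.044, 0.001, -0.999], [0.999, 0.0, -0.044], [0.0, -1.0, -0.001]]
wrist_force: [0.8, -0.2, -0.8]
gripper_width: 0.933
```

>>> step_arm(moves=[[[0,0,0,0,-2,0,95],[0,0,0,0,-5,0,95],[0,0,0,0,-8.5,0,100],[0,0,0,0,-11.5,0,100],[0,0,0,1,-12,0,100]]])

```text
time_s: 32.43
tcp_pos: [0.5503, -0.0449, 0.2282]
ee_rot: [[-0.044, 0.012, -0.999], [0.999, 0.0, -0.044], [-0.0, -1.0, -0.012]]
wrist_force: [0.3, -0.0, 0.9]
gripper_width: 0.994
```

```bash
python3 -c "
from h import *
go(.5463,.3164,.22,182.4)
"
```

```text
t 32.43 tcp [ 0.5503 -0.0449  0.2282] zang -177.5 J [ 12.  15. -11.   0. -64. -10.] g 0.994
turn [ 0.012  0.002 -0.   ] shift cm [36.11  0.82 -1.17]
```

>>> step_arm(moves=[[[0,0,0,4,0,-0.1,100],[0,0,0,8,0,-0.2,100],[0,0,0,12,0,-0.3,100],[0,0,0,16,0,-0.5,100],[0,0,0,20,0,-0.7,100]]])

```text
time_s: 32.85
tcp_pos: [0.5447, 0.1579, 0.2218]
ee_rot: [[-0.044, 0.0, -0.999], [0.999, 0.0, -0.044], [0.0, -1.0, -0.0]]
wrist_force: [0.3, -0.8, -0.3]
gripper_width: 0.998
```

>>> step_arm(moves=[[[0,0,0,4,0,-0.1,100],[0,0,0,8,0,-0.3,100],[0,0,0,12,0,-0.4,100],[0,0,0,15,0,-0.5,100],[0,0,0,16,0,-0.5,100]]])

```text
time_s: 33.27
tcp_pos: [0.5426, 0.3204, 0.2208]
ee_rot: [[-0.048, 0.0, -0.999], [0.999, 0.001, -0.048], [0.001, -1.0, -0.0]]
wrist_force: [-0.1, -0.5, 0.1]
gripper_width: 1.0
```

>>> step_arm(moves=[[[0,0,0,0,0,0,100],[0,0,0,0,0,0,100],[0,0,0,0,0,0,100],[0,0,0,0,0,0,100],[0,0,0,0,0,0,100]]])

```text
time_s: 33.68
tcp_pos: [0.5433, 0.3145, 0.2223]
ee_rot: [[-0.042, 0.0, -0.999], [0.999, 0.0, -0.042], [0.0, -1.0, -0.0]]
wrist_force: [0.6, 0.4, -0.5]
gripper_width: 1.002
```

```bash
python3 -c "
from h import *
c=cam('wrist'); cv2.imwrite('pics/wrist18.png',c['image'][:,:,::-1])
c=cam('side'); cv2.imwrite('pics/side18.png',c['image'][:,:,::-1])
go(.5463,.3164,.1115,182.4)
"
```

```text
t 33.78 tcp [0.5433 0.3148 0.2223] zang -177.56 J [ 45.  23.  -0.   0. -67. -42.] g 0.999
turn [0.    0.001 0.   ] shift cm [ 0.14 11.08 -0.3 ]
```

View pics/wrist18.png

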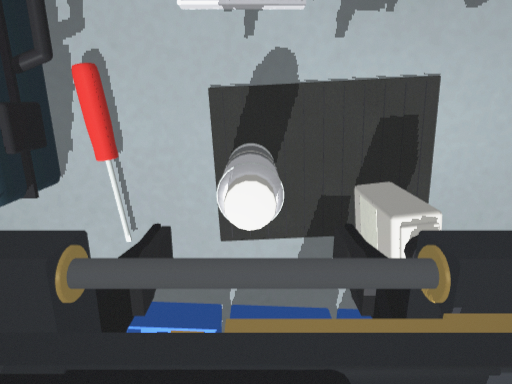

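View pics/side18.png

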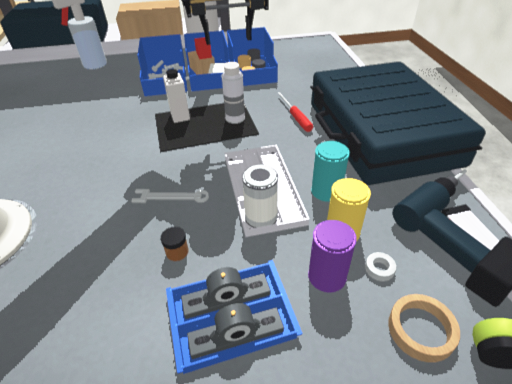

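Tin back in its bay. Descend on the can.

>>> step_arm(moves=[[[0,0,0,0,3,-0.3,100],[0,0,0,0.1,6,-0.3,100],[0,0,0,0.1,9,-0.3,100],[0,0,0,0.1,10.5,-0.3,100],[0,0,0,0.1,11,-0.3,95]]])

```text
time_s: 34.2
tcp_pos: [0.5445, 0.3152, 0.1085]
ee_rot: [[-0.043, -0.005, -0.999], [0.999, -0.004, -0.043], [-0.004, -1.0, 0.005]]
wrist_force: [-0.6, -0.1, -0.3]
gripper_width: 0.98
```

>>> step_arm(moves=[[[0,0,0,0,0,0,80],[0,0,0,0,0,0,50],[0,0,0,0,0,0,20],[0,0,0,0,0,0,20],[0,0,0,0,0,0,20]]])

```text
time_s: 34.62
tcp_pos: [0.5466, 0.3174, 0.1134]
ee_rot: [[-0.044, 0.002, -0.999], [0.999, 0.002, -0.044], [0.002, -1.0, -0.002]]
wrist_force: [-0.5, 0.7, -0.7]
gripper_width: 0.657
```

>>> step_arm(moves=[[[0,0,0,0,0,0,20],[0,0,0,0,0,0,20],[0,0,0,0,0,0,20],[0,0,0,0,0,0,20],[0,0,0,0,0,0,20]]])

```text
time_s: 35.03
tcp_pos: [0.5462, 0.3173, 0.113]
ee_rot: [[-0.044, 0.001, -0.999], [0.999, 0.001, -0.044], [0.0, -1.0, -0.001]]
wrist_force: [-2.7, 0.3, 5.1]
gripper_width: 0.586
```

```bash
python3 -c "
from h import *
go(.5431,.0298,.165,182.4)
"
```

```text
t 35.03 tcp [0.5462 0.3173 0.113 ] zang -177.46 J [ 45.  29.  -8.   0. -54. -42.] g 0.586
turn [0.001 0.002 0.   ] shift cm [-28.7   -5.22   1.58]
```

>>> step_arm(moves=[[[0,0,0,0,-1,0,20],[0,0,0,0,-2.5,0,20],[0,0,0,0,-4,0,20],[0,0,0,-1,-5,0,20],[0,0,0,-3.5,-5.5,0.2,20]]])

```text
time_s: 35.45
tcp_pos: [0.5465, 0.2837, 0.1682]
ee_rot: [[-0.047, 0.003, -0.999], [0.999, 0.002, -0.047], [0.002, -1.0, -0.003]]
wrist_force: [2.5, 0.9, -2.0]
gripper_width: 0.592
```

>>> step_arm(moves=[[[0,0,0,-3.4,0,0.2,20],[0,0,0,-6.8,0,0.4,20],[0,0,0,-10.2,0,0.6,20],[0,0,0,-13.6,0,0.8,20],[0,0,0,-17,0,1,20]]])

```text
time_s: 35.87
tcp_pos: [0.5421, 0.1094, 0.1667]
ee_rot: [[-0.044, -0.001, -0.999], [0.999, -0.0, -0.044], [-0.0, -1.0, 0.001]]
wrist_force: [0.3, 0.7, -2.0]
gripper_width: 0.584
```

```bash
python3 -c "
from h import *
go(.5431,.0307,.165,182.4)
"
```

```text
t 35.87 tcp [0.5421 0.1094 0.1667] zang -177.49 J [ 28.  18. -15.  -0. -56. -26.] g 0.584
turn [-0.001  0.002 -0.   ] shift cm [-7.86  0.17  0.24]
```

>>> step_arm(moves=[[[0,0,0,-3.2,0,0.1,20],[0,0,0,-6,0,0.2,20],[0,0,0,-7.6,0,0.3,20],[0,0,0,-7.6,0,0.3,20],[0,0,0,-7.6,0,0.3,20]]])

```text
time_s: 36.28
tcp_pos: [0.5428, 0.0342, 0.1668]
ee_rot: [[-0.041, -0.001, -0.999], [0.999, 0.0, -0.041], [0.0, -1.0, 0.001]]
wrist_force: [0.9, -0.1, -1.4]
gripper_width: 0.581
```

```bash
python3 -c "
from h import *
c=cam('side'); cv2.imwrite('pics/side19.png',c['image'][:,:,::-1])
go(.5431,.0307,.112,182.4)
"
```

```text
t 36.33 tcp [0.5431 0.0351 0.1668] zang -177.55 J [ 21.  18. -16.  -0. -56. -18.] g 0.586
turn [-0.     0.001  0.   ] shift cm [-0.44  5.48  0.02]
```

View pics/side19.png

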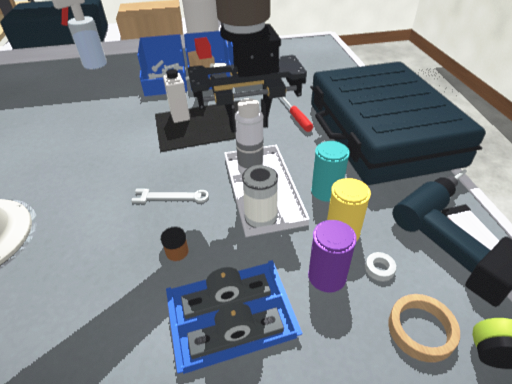

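>>> step_arm(moves=[[[0,0,0,-0.2,1.4,0,20],[0,0,0,-0.4,2.8,0,20],[0,0,0,-0.4,4,0,20],[0,0,0,-0.4,4.8,0,20],[0,0,0,-0.4,5,0,20]]])

```text
time_s: 36.75
tcp_pos: [0.5426, 0.0321, 0.1153]
ee_rot: [[-0.045, -0.003, -0.999], [0.999, -0.001, -0.045], [-0.001, -1.0, 0.003]]
wrist_force: [-0.4, -0.2, -2.2]
gripper_width: 0.586
```

>>> step_arm(moves=[[[0,0,0,0,0,0,20],[0,0,0,0,0,0,20],[0,0,0,0,0,0,20],[0,0,0,0,0,0,20],[0,0,0,0,0,0,20]]])

```text
time_s: 37.17
tcp_pos: [0.5439, 0.0318, 0.1176]
ee_rot: [[-0.044, 0.001, -0.999], [0.999, 0.0, -0.044], [0.0, -1.0, -0.001]]
wrist_force: [-0.3, 1.2, -2.9]
gripper_width: 0.586
```

>>> step_arm(moves=[[[0,0,0,-0.1,0.2,0,20],[0,0,0,-0.1,0.4,0,20],[0,0,0,-0.1,0.45,0,20],[0,0,0,-0.1,0.45,0,20],[0,0,0,-0.1,0.45,0,20]]])

```text
time_s: 37.58
tcp_pos: [0.5436, 0.0305, 0.1124]
ee_rot: [[-0.044, -0.0, -0.999], [0.999, -0.0, -0.044], [-0.0, -1.0, 0.0]]
wrist_force: [0.7, -0.1, -2.0]
gripper_width: 0.586
```

>>> step_arm(moves=[[[0,0,0,0,0.1,0,20],[0,0,0,0,0.15,0,20],[0,0,0,0,0.15,0,20],[0,0,0,0,0.15,0,20],[0,0,0,0,0.15,0,20]]])

```text
time_s: 38.0
tcp_pos: [0.5439, 0.0306, 0.112]
ee_rot: [[-0.044, 0.001, -0.999], [0.999, -0.0, -0.044], [-0.0, -1.0, -0.001]]
wrist_force: [-2.3, -0.4, 5.6]
gripper_width: 0.585
```

>>> step_arm(moves=[[[0,0,0,0,0,0,70],[0,0,0,0,0,0,80],[0,0,0,0,0,0,90],[0,0,0,0,0,0,90],[0,0,0,0,0,0,90]]])

```text
time_s: 38.42
tcp_pos: [0.5437, 0.0306, 0.1108]
ee_rot: [[-0.044, 0.0, -0.999], [0.999, 0.0, -0.044], [0.0, -1.0, -0.0]]
wrist_force: [-0.2, 0.5, 0.1]
gripper_width: 0.859
```

>>> step_arm(moves=[[[0,0,0,0,-2,0,90],[0,0,0,0,-5,0,95],[0,0,0,0,-8.5,0,100],[0,0,0,0,-11,0,100],[0,0,0,0,-11,0,100]]])

```text
time_s: 38.83
tcp_pos: [0.547, 0.0311, 0.2272]
ee_rot: [[-0.045, 0.012, -0.999], [0.999, 0.002, -0.045], [0.002, -1.0, -0.012]]
wrist_force: [1.8, 0.0, -0.1]
gripper_width: 0.993
```

```bash
python3 -c "
from h import *
go(.3989,.3541,.22,189.2)
"
```

```text
t 38.83 tcp [0.547  0.0311 0.2272] zang -177.41 J [ 20.  14. -12.   0. -63. -18.] g 0.993
turn [ 0.012 -0.115  0.001] shift cm [32.93  0.61 13.35]
```

>>> step_arm(moves=[[[0,-0.03,0,3.6,0,1.4,100],[0,-0.06,0,7.2,0,2.8,100],[0,-0.09,0,10.8,0,4.2,100],[0,-0.115,0,14.4,0,5.6,100],[0,-0.115,0,18,0,7,100]]])

```text
time_s: 39.25
tcp_pos: [0.4647, 0.2086, 0.2206]
ee_rot: [[-0.159, -0.0, -0.987], [0.987, 0.0, -0.159], [0.0, -1.0, 0.0]]
wrist_force: [0.1, 0.5, 0.4]
gripper_width: 1.003
```

```bash
python3 -c "
from h import *
go(.3989,.3541,.22,189.2)
"
```

```text
t 39.25 tcp [0.4647 0.2086 0.2206] zang -170.87 J [ 42.  11. -17.  -0. -62. -33.] g 1.003
turn [-0.    -0.001  0.   ] shift cm [15.41  0.06  4.19]
```

>>> step_arm(moves=[[[0,0,0,4,0,1.1,100],[0,0,0,8,0,2.2,100],[0,0,0,12,0,3.3,100],[0,0,0,14.8,0,4.1,100],[0,0,0,15.2,0,4.2,100]]])

```text
time_s: 39.67
tcp_pos: [0.3985, 0.3547, 0.2203]
ee_rot: [[-0.163, 0.0, -0.987], [0.987, 0.001, -0.163], [0.001, -1.0, -0.0]]
wrist_force: [0.1, 0.2, 0.1]
gripper_width: 1.002
```

>>> step_arm(moves=[[[0,0,0,0,0,0,100],[0,0,0,0,0,0,100],[0,0,0,0,0,0,100],[0,0,0,0,0,0,100],[0,0,0,0,0,0,100]]])

```text
time_s: 40.08
tcp_pos: [0.4008, 0.3497, 0.221]
ee_rot: [[-0.157, 0.0, -0.988], [0.988, -0.0, -0.157], [-0.0, -1.0, -0.0]]
wrist_force: [-0.5, 0.3, 0.3]
gripper_width: 1.0
```

```bash
python3 -c "
from h import *
c=cam('wrist'); cv2.imwrite('pics/wrist20.png',c['image'][:,:,::-1])
go(.3989,.3541,.095,189.2)
"
```

```text
t 40.13 tcp [0.4008 0.3499 0.2211] zang -170.99 J [ 59.  14. -14.   0. -63. -50.] g 0.994
turn [ 0.    -0.003  0.   ] shift cm [ 0.45 12.61  0.12]
```

View pics/wrist20.png

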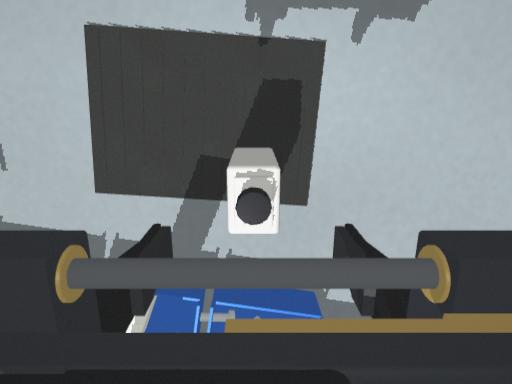

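>>> step_arm(moves=[[[0,0,0,0.4,3.2,0.1,100],[0,0,0,0.4,6.6,0.1,100],[0,0,0,0.4,10,0.1,100],[0,0,0,0.4,12,0.1,100],[0,0,0,0.4,12.5,0.1,95]]])

```text
time_s: 40.55
tcp_pos: [0.3974, 0.3519, 0.0923]
ee_rot: [[-0.157, -0.005, -0.988], [0.988, -0.006, -0.157], [-0.005, -1.0, 0.006]]
wrist_force: [0.3, -0.2, 0.0]
gripper_width: 0.979
```

>>> step_arm(moves=[[[0,0,0,0,0,0,80],[0,0,0,0,0,0,50],[0,0,0,0,0,0,20],[0,0,0,0,0,0,10],[0,0,0,0,0,0,10]]])

```text
time_s: 40.97
tcp_pos: [0.3991, 0.3553, 0.0974]
ee_rot: [[-0.158, 0.002, -0.987], [0.987, 0.003, -0.158], [0.002, -1.0, -0.002]]
wrist_force: [0.3, 0.6, -0.5]
gripper_width: 0.658
```

>>> step_arm(moves=[[[0,0,0,0,0,0,10],[0,0,0,0,0,0,10],[0,0,0,0,0,0,10],[0,0,0,0,0,0,10],[0,0,0,0,0,0,10]]])

```text
time_s: 41.38
tcp_pos: [0.3989, 0.3549, 0.0966]
ee_rot: [[-0.159, 0.001, -0.987], [0.987, 0.001, -0.159], [0.001, -1.0, -0.001]]
wrist_force: [-0.7, -0.2, 3.6]
gripper_width: 0.505
```

>>> step_arm(moves=[[[0,0,0,0,0,0,10],[0,0,0,0,0,0,10],[0,0,0,0,0,0,10],[0,0,0,0,0,0,10],[0,0,0,0,0,0,10]]])

```text
time_s: 41.8
tcp_pos: [0.3989, 0.3549, 0.0966]
ee_rot: [[-0.159, 0.001, -0.987], [0.987, 0.001, -0.159], [0.001, -1.0, -0.001]]
wrist_force: [0.1, 0.8, 5.6]
gripper_width: 0.501
```

```bash
python3 -c "
from h import *
go(.5404,.106,.155,189.2)
"
```

```text
t 41.8 tcp [0.3989 0.3549 0.0966] zang -170.87 J [ 59.  21. -23.   0. -46. -50.] g 0.501
turn [ 0.001 -0.001  0.001] shift cm [-26.82  -5.85 -10.02]
```

>>> step_arm(moves=[[[0,0,0,0,-1,0,10],[0,0,0,0,-2.5,0,10],[0,0,0,0,-4,0,10],[0,0,0,-1,-5,-0.4,10],[0,0,0,-3.5,-6,-1.3,10]]])

```text
time_s: 42.22
tcp_pos: [0.4164, 0.3231, 0.1561]
ee_rot: [[-0.161, -0.001, -0.987], [0.987, 0.001, -0.161], [0.001, -1.0, 0.0]]
wrist_force: [1.6, 0.1, -3.8]
gripper_width: 0.504
```

>>> step_arm(moves=[[[0,0,0,-3,0,-1.1,10],[0,0,0,-6,0,-2.2,10],[0,0,0,-9,0,-3.3,10],[0,0,0,-12,0,-4.4,10],[0,0,0,-15,0,-5.5,10]]])

```text
time_s: 42.63
tcp_pos: [0.4946, 0.1803, 0.1552]
ee_rot: [[-0.158, -0.003, -0.987], [0.987, -0.001, -0.158], [-0.001, -1.0, 0.003]]
wrist_force: [0.6, 0.7, -3.5]
gripper_width: 0.502
```

```bash
python3 -c "
from h import *
go(.5404,.1068,.155,189.2)
"
```

```text
t 42.63 tcp [0.4946 0.1803 0.1552] zang -170.92 J [ 38.  17. -20.  -0. -54. -29.] g 0.502
turn [-0.003 -0.002 -0.001] shift cm [-7.98  0.02 -3.37]
```

>>> step_arm(moves=[[[0,0,0,-3,0,-1.2,10],[0,0,0,-5.8,0,-2.4,10],[0,0,0,-7.5,0,-3.2,10],[0,0,0,-7.8,0,-3.4,10],[0,0,0,-7.8,0,-3.4,10]]])

```text
time_s: 43.05
tcp_pos: [0.5407, 0.1093, 0.155]
ee_rot: [[-0.155, -0.002, -0.988], [0.988, -0.001, -0.155], [-0.0, -1.0, 0.002]]
wrist_force: [-0.1, 0.9, -4.4]
gripper_width: 0.498
```

```bash
python3 -c "
from h import *
c=cam('side'); cv2.imwrite('pics/side21.png',c['image'][:,:,::-1])
go(.5404,.1068,.0956,189.2)
"
```

```text
t 43.1 tcp [0.5403 0.1102 0.1551] zang -171.0 J [ 28.  19. -16.  -0. -55. -19.] g 0.502
turn [-0.002 -0.003  0.   ] shift cm [-0.34  5.95  0.02]
```

View pics/side21.png

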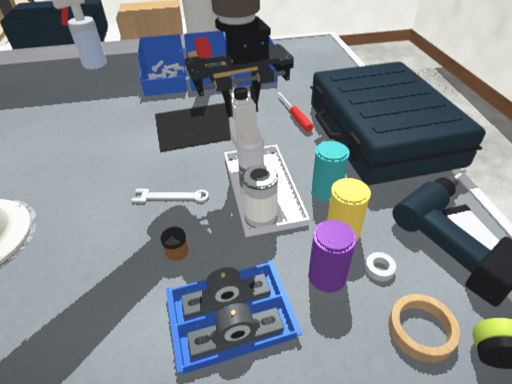

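>>> step_arm(moves=[[[0,0,0,-0.2,1.4,0,10],[0,0,0,-0.3,2.8,0,10],[0,0,0,-0.3,4.2,0,10],[0,0,0,-0.3,5,0,10],[0,0,0,-0.3,5.4,0,10]]])

```text
time_s: 43.52
tcp_pos: [0.54, 0.1085, 0.1005]
ee_rot: [[-0.159, -0.003, -0.987], [0.987, -0.001, -0.159], [-0.001, -1.0, 0.003]]
wrist_force: [-1.0, 0.2, -4.2]
gripper_width: 0.505
```

>>> step_arm(moves=[[[0,0,0,0,0,0,10],[0,0,0,0,0,0,10],[0,0,0,0,0,0,10],[0,0,0,0,0,0,10],[0,0,0,0,0,0,10]]])

```text
time_s: 43.93
tcp_pos: [0.5418, 0.1083, 0.1027]
ee_rot: [[-0.158, 0.001, -0.987], [0.987, 0.001, -0.158], [0.0, -1.0, -0.001]]
wrist_force: [-0.7, -0.3, -3.4]
gripper_width: 0.502
```

>>> step_arm(moves=[[[0,0,0,-0.1,0.3,0.1,10],[0,0,0,-0.1,0.5,0.1,10],[0,0,0,-0.1,0.6,0.1,10],[0,0,0,-0.1,0.6,0.1,10],[0,0,0,-0.1,0.6,0.1,10]]])

```text
time_s: 44.35
tcp_pos: [0.5407, 0.1069, 0.0959]
ee_rot: [[-0.158, -0.0, -0.987], [0.987, -0.0, -0.158], [-0.0, -1.0, 0.0]]
wrist_force: [-1.3, 0.7, -3.3]
gripper_width: 0.502
```

>>> step_arm(moves=[[[0,0,0,0,0.1,0,10],[0,0,0,0,0.2,0,10],[0,0,0,0,0.2,0,10],[0,0,0,0,0.2,0,10],[0,0,0,0,0.2,0,10]]])

```text
time_s: 44.77
tcp_pos: [0.5409, 0.1069, 0.0956]
ee_rot: [[-0.159, 0.001, -0.987], [0.987, -0.0, -0.159], [-0.0, -1.0, -0.001]]
wrist_force: [-1.5, 0.1, 5.9]
gripper_width: 0.502
```

Contact. Release, rise, back off for a last look.

>>> step_arm(moves=[[[0,0,0,0,0,0,60],[0,0,0,0,0,0,80],[0,0,0,0,0,0,90],[0,0,0,0,0,0,90],[0,0,0,0,0,0,90]]])

```text
time_s: 45.18
tcp_pos: [0.5408, 0.107, 0.0939]
ee_rot: [[-0.158, 0.0, -0.987], [0.987, 0.0, -0.158], [0.0, -1.0, -0.0]]
wrist_force: [0.0, 1.2, 0.1]
gripper_width: 0.792
```

>>> step_arm(moves=[[[0,0,0,0,-2,0,90],[0,0,0,0,-5,0,95],[0,0,0,0,-8.5,0,100],[0,0,0,0,-12,0,100],[0,0,0,0,-16,0,100]]])

```text
time_s: 45.6
tcp_pos: [0.5398, 0.1067, 0.2546]
ee_rot: [[-0.158, -0.002, -0.987], [0.987, -0.001, -0.158], [-0.0, -1.0, 0.002]]
wrist_force: [0.5, 0.6, -0.1]
gripper_width: 0.988
```

>>> step_arm(moves=[[[0,0,0,2,-1,2,100],[0,0,0,5,-1,4,100],[0,0,0,9,-1,6,100],[0,0,0,12,-1,8,100],[0,0,0,15,-1,10,100]]])

```text
time_s: 46.02
tcp_pos: [0.4168, 0.2403, 0.2641]
ee_rot: [[-0.158, 0.0, -0.987], [0.987, 0.001, -0.158], [0.001, -1.0, -0.0]]
wrist_force: [-0.4, 0.8, -0.3]
gripper_width: 1.002
```

>>> step_arm(moves=[[[0,0,0,0,0,0,100],[0,0,0,0,0,0,100],[0,0,0,0,0,0,100],[0,0,0,0,0,0,100],[0,0,0,0,0,0,100]]])

```text
time_s: 46.43
tcp_pos: [0.4188, 0.2384, 0.2638]
ee_rot: [[-0.156, -0.0, -0.988], [0.988, -0.0, -0.156], [-0.0, -1.0, 0.0]]
wrist_force: [1.1, 0.1, 0.9]
gripper_width: 0.997
```

```bash
python3 -c "
from h import *
import pickle
go(.4,.25,.25,189)
C={n:cam(n) for n in('top','side')}
pickle.dump(C,open('c22.pkl','wb'))
O=pickle.load(open('c0.pkl','rb'))
t=C['top']['image'][:,:,::-1]
cv2.imwrite('pics/t22.png',cv2.resize(t[140:280,185:400],None,fx=3.6,fy=3.6,interpolation=cv2.INTER_CUBIC))
cv2.imwrite('pics/s22.png',C['side']['image'][:,:,::-1])
# image shifts vs. start, by phase correlation of patches
for nm,cam_,b in [('flask','top',(172,202,196,232)),('aero','top',(166,206,234,266)),('tin','top',(168,206,268,304)),('wrench','top',(222,300,222,262)),('jar','top',(245,270,290,318))]:
    y0,y1,x0,x1=b
    f=lambda c:c[cam_]['image'][y0-8:y1+8,x0-8:x1+8].mean(2).astype(np.float32)
    tpl=O[cam_]['image'][y0:y1,x0:x1]
    R_=cv2.matchTemplate(C[cam_]['image'][y0-8:y1+8,x0-8:x1+8],tpl,cv2.TM_CCOEFF_NORMED)
    _,v,_,l=cv2.minMaxLoc(R_); print(nm,'shift px',l[0]-8,l[1]-8,round(v,3))
"
```

```text
t 46.43 tcp [0.4188 0.2384 0.2638] zang -171.0 J [ 49.   7. -16.   0. -67. -40.] g 0.997
turn [-0.  0. -0.] shift cm [1.44 1.38 1.67]
flask shift px 0 0 0.811
aero shift px 2 -8 0.337
tin shift px 0 0 0.952
wrench shift px 0 1 0.549
jar shift px -1 1 0.86
```

View pics/t22.png

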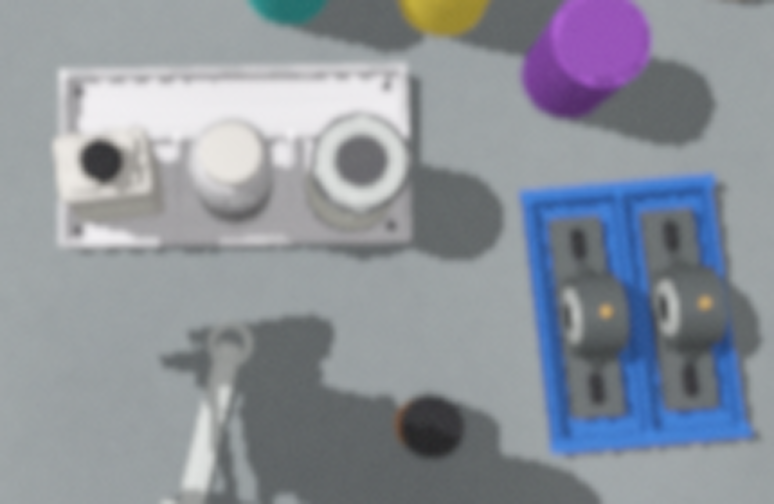

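View pics/s22.png

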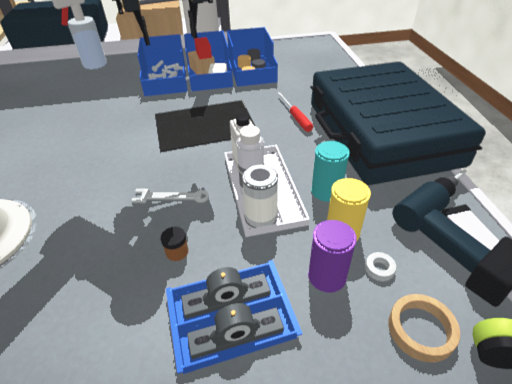

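```bash
python3 -c "
from h import *
print(r.finish_job(), r.sense()['time_s'])"
```

```text
the job is handed in; nothing more can be done
the job is handed in; nothing more can be done
```

I stood the flask, can and tin on the mat and took the bearing block out of its bay. I laid it feet down, lengthwise, in the empty half of the tote beside its twin. Then I returned the tin, can and flask to the bays they came from. The job was handed in after about 46 s on the robot's clock (limit 141 s); it reported no verdict.

**Set-downs:** every set-down showed contact force at the expected height before I released.

**Last pictures:**
- The block lies flat and parallel to its twin, about centred in its compartment.
- The flask and tin show no shift in the top view compared with the start.
- The can's cap is within about 1 pixel (roughly 2.5 mm) of its start position. I read that from the picture by eye, because the automatic comparison for the can failed (score 0.34). The block had been behind it at the start.
- The jar shifted about 1 pixel in each direction, which is within measurement noise.
- The wrench comparison was weak (score 0.55) because the arm and its shadow covered part of it. It looks unmoved, and the arm never came near it.

**Disagreement:** the tote measured about 7 mm larger than stated in both views, which I took to be an outer rim. I used its centre, and the two views gave centres that agreed within about 2 mm.

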